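# Stir the deburring chips under the hood

### The job

Lift the blue lid off the chip bowl, keep it level and set it into the round black lid holder. Then take the stirring rod from its rest and, with its ball foot down among the chips, gently stir anticlockwise (seen from above), widening from the middle and then at least two full wide turns well out towards the edge of the bowl, until most of the blue and of the white chips lie more than a chip's width from where they lay; none may be thrown out. Leave the rod standing in the bowl, leaning on its rim, and leave the things round about alone.

Things in the scene. Friction and masses are not known exactly. Their poses are not given: they have to be found in the camera images.
- bowl_station: Fixed station: round aluminium bowl on a grey base plate (235 x 220 x 8 mm) with a clear hood. Origin: on the bowl's axis, at desk height; x points to the back, where the hood's two posts stand (x = +125, y = +-100 mm), y to the left, z up. Bowl: inner radius 84 mm, outer 88 mm, rim 95 mm above the origin.
- bowl_rim (a point): Centre of the bowl's mouth at rim height; axes as the station's. In the bowl a fixed grey perforated false bottom carries the chips; its depth below the rim differs from day to day (37 to 57 mm) and is not reported: feel for it with the rod.
- hood_edge (a point): Middle of the hood's front edge, underside. The hood is a flat clear sheet, 220 mm wide, reaching from here 114 mm to the back, 246 to 251 mm above the desk, with dark rails under its sides down to 234 mm. It covers the back part of the bowl, which can only be worked in from the front, with gripper and rod leaning some 25 degrees back towards the front.
- lid_knob (a point): Centre of the black cylindrical knob (28 mm diameter, 28 mm tall, its top 14 mm above this point) on the loose blue round lid (176 mm diameter, 0.13 to 0.21 kg) that covers the bowl at the start. z is the lid's axis. The lid's 5 mm disc has its underside 33 mm below this point, its top 28 mm below; under it an 8 mm thick plug of 152 mm diameter hangs into the bowl, its underside 41 mm below this point.
- lid: The same lid; origin at the centre of the plug's underside.
- holder_floor (a point): Centre of the inner floor (4 mm above the desk) of the fixed black round lid holder dish: inner diameter 196 mm, outer 204 mm, its rim 14 mm above this point. The lid, set in right way up, lies on its plug, knob centre 41 mm above this point.
- rod_grip (a point): Centre of the orange handle (18 mm diameter, 46 mm long) of the loose stirring rod; this point is 165 mm from the foot's centre. z points along the rod, from foot to handle end (23 mm beyond this point). At the start the rod leans, handle to the front, about 24 degrees from vertical in its rest.
- rod_foot (a point): Centre of the black ball foot (24 mm diameter) at the rod's lower end; the rod above it is steel, 14 mm diameter. Same axes as rod_grip.
- rod: The same rod, about 200 mm long, 0.10 to 0.16 kg, heavy at the foot; origin at the foot's centre.
- rod_rest: The rod's fixed rest: steel foot plate with an aluminium tube (34 mm bore, 40 mm outside) leaning 20 degrees from vertical to the rest's -x side. It holds the lowest 75 mm of the rod, which draws out along its own axis. The tube's bottom lies near x = +60 mm, the handle of the resting rod stands above x = -16 mm of this origin (desk height).
- calculator: Loose desk calculator lying in front of the station, 125 x 75 x 14 mm: a bystander.
- marker: Loose red and white marker pen lying in front of the station, 112 x 16 mm: a bystander.
- chip_blue_1_c (a point): Centre of a loose blue deburring chip, a short cylinder 24 mm in diameter and 22 mm tall, 20 g, in the bowl under the lid. At first the six stand upright in a ring of 30 mm radius about the middle of the bowl, blue ones to the left, white ones to the right.
- chip_blue_2_c (a point): Centre of a loose blue deburring chip, a short cylinder 24 mm in diameter and 22 mm tall, 20 g, in the bowl under the lid. At first the six stand upright in a ring of 30 mm radius about the middle of the bowl, blue ones to the left, white ones to the right.
- chip_blue_3_c (a point): Centre of a loose blue deburring chip, a short cylinder 24 mm in diameter and 22 mm tall, 20 g, in the bowl under the lid. At first the six stand upright in a ring of 30 mm radius about the middle of the bowl, blue ones to the left, white ones to the right.
- chip_white_1_c (a point): Centre of a loose white deburring chip, a short cylinder 24 mm in diameter and 22 mm tall, 20 g, in the bowl under the lid. At first the six stand upright in a ring of 30 mm radius about the middle of the bowl, blue ones to the left, white ones to the right.
- chip_white_2_c (a point): Centre of a loose white deburring chip, a short cylinder 24 mm in diameter and 22 mm tall, 20 g, in the bowl under the lid. At first the six stand upright in a ring of 30 mm radius about the middle of the bowl, blue ones to the left, white ones to the right.
- chip_white_3_c (a point): Centre of a loose white deburring chip, a short cylinder 24 mm in diameter and 22 mm tall, 20 g, in the bowl under the lid. At first the six stand upright in a ring of 30 mm radius about the middle of the bowl, blue ones to the left, white ones to the right.
Mind the look-alikes: they are no part of the job. Of the things that look like the rod, the larger one is meant.

How it is judged (in metres and radians):
On the way, in this order (a step that is already met when the one before it is completed fails the run):
1. the lid lies level in the round holder dish, let go (horizontal distance between lid_knob and holder_floor below 0.013 m and z of lid_knob in the frame of holder_floor below 0.046 m and angle between lid_knob's own z axis and vertical below 0.06 rad and contact force between the fingers and lid below 0.2 N), for 0.2 s.
2. turn 1: the rod's foot, down in the bowl, passes the far side (x of rod_foot in the frame of bowl_rim above 0.02 m and y of rod_foot in the frame of bowl_rim between -0.02 and 0.02 m and z of rod_foot in the frame of bowl_rim below -0.018 m), for 0.02 s.
3. turn 1: the rod's foot, down in the bowl, passes the left side (y of rod_foot in the frame of bowl_rim above 0.02 m and x of rod_foot in the frame of bowl_rim between -0.02 and 0.02 m and z of rod_foot in the frame of bowl_rim below -0.018 m), for 0.02 s.
4. turn 1: the rod's foot, down in the bowl, passes the near side (x of rod_foot in the frame of bowl_rim below -0.02 m and y of rod_foot in the frame of bowl_rim between -0.02 and 0.02 m and z of rod_foot in the frame of bowl_rim below -0.018 m), for 0.02 s.
5. turn 1: the rod's foot, down in the bowl, passes the right side (y of rod_foot in the frame of bowl_rim below -0.02 m and x of rod_foot in the frame of bowl_rim between -0.02 and 0.02 m and z of rod_foot in the frame of bowl_rim below -0.018 m), for 0.02 s.
6. turn 2: the rod's foot, down in the bowl, passes the far side, and at least two chips of each colour are 25 mm or more from where they lay (all of step 2 and (distance of each of chip_blue_1_c, chip_blue_2_c from where it was at the start of the episode above 0.025 m or distance of each of chip_blue_1_c, chip_blue_3_c from where it was at the start of the episode above 0.025 m or distance of each of chip_blue_2_c, chip_blue_3_c from where it was at the start of the episode above 0.025 m) and (distance of each of chip_white_1_c, chip_white_2_c from where it was at the start of the episode above 0.025 m or distance of each of chip_white_1_c, chip_white_3_c from where it was at the start of the episode above 0.025 m or distance of each of chip_white_2_c, chip_white_3_c from where it was at the start of the episode above 0.025 m)), for 0.02 s.
At the end, for the whole second after the job is handed in: The lid lies level in the holder dish, within 13 mm of its centre, let go. The rod's foot is inside the bowl below the rim, its handle above the rim, let go and at rest. All six chips are in the bowl below the rim, and at least two of each colour lie 15 mm or more from where they lay at the start (all of step 1 and horizontal distance between each of rod_foot, chip_blue_1_c, chip_blue_2_c, chip_blue_3_c, chip_white_1_c, chip_white_2_c, chip_white_3_c and bowl_rim below 0.085 m and z of rod_foot in the frame of bowl_rim below -0.01 m and z of rod_grip in the frame of bowl_rim above 0.02 m and linear speed of rod below 0.1 m/s and angular speed of rod below 1 rad/s and contact force between the fingers and rod below 0.1 N and z of each of chip_blue_1_c, chip_blue_2_c, chip_blue_3_c, chip_white_1_c, chip_white_2_c, chip_white_3_c in the frame of bowl_rim below 0 m and (distance of each of chip_blue_1_c, chip_blue_2_c from where it was at the start of the episode above 0.015 m or distance of each of chip_blue_1_c, chip_blue_3_c from where it was at the start of the episode above 0.015 m or distance of each of chip_blue_2_c, chip_blue_3_c from where it was at the start of the episode above 0.015 m) and (distance of each of chip_white_1_c, chip_white_2_c from where it was at the start of the episode above 0.015 m or distance of each of chip_white_1_c, chip_white_3_c from where it was at the start of the episode above 0.015 m or distance of each of chip_white_2_c, chip_white_3_c from where it was at the start of the episode above 0.015 m)); the robot touches nothing.
It fails at once if a chip is thrown out of the bowl (horizontal distance between any of chip_blue_1_c, chip_blue_2_c, chip_blue_3_c, chip_white_1_c, chip_white_2_c, chip_white_3_c and bowl_rim above 0.095 m).
It fails at once if the rod is pressed against the bowl or hood with more than 30 N (contact force between rod and bowl_station above 30 N).
It fails at once if the arm or gripper pushes the bowl or hood with more than 20 N (contact force between any of the arm, the fingers and bowl_station above 20 N).
It fails at once if the lid is tipped by more than 40 degrees (angle between lid_knob's own z axis and vertical above 0.7 rad).
It fails at once if a bystander is shifted by more than 25 mm (distance of any of calculator, marker from where it was at the start of the episode above 0.025 m).
It also fails if it takes over 72 s, if anything falls off the work surface, if the arm or the gripper's body presses on something with over 40 N, if the wrist force passes 120 N, or if a joint passes its speed limit or range.

### The arm

A 6-joint arm with a two-finger parallel gripper is mounted at the origin on a cart in front of the work surface, level with it; the furniture and walls round the work are solid. World frame = base frame: x ahead of the robot, y to its left, z up, the work surface at z = 0. Lengths are in mm, angles in degrees, forces in N, time in s.
With the tool pointing down it reaches from about 275 to 1000 mm from the base axis. Payload 8.4 kg.
Tool frame: the origin (TCP) lies on the mounting face of the last link; the fingertips stand 173 mm ahead of it and the grasp point (between the pads) lies 155 mm ahead of it; z points along the fingers, y is the direction in which the jaws open and shut (so a half turn about z gives the same grasp; the last joint's range is limited). The gripper opens to 85 mm and grips with 20 to 120 N. Pads are 22 mm wide; open, the fingers measure 114 mm over their backs; the gripper's body (76 mm by 85 mm) begins 54 mm behind the grasp point. The pads swing forward as they close: fully open they stand 13 mm farther back than shut.
Start: joints at [-68.491, 20.225, 93.587, -0, 66.188, -0.138], TCP at [230.547, -580.928, 404.681] pointing down, gripper open.
Joint ranges: [-150.9, 150.9], [-52.94, 120.26], [3.33, 152.33], [-74.26, 254.26], [0, 154.13], [-172.89, 172.89]. Speed limits (degrees/s): [127.2, 127.2, 159.86, 180, 180, 180].

### API

Orientations are given as a 3x3 rotation matrix whose columns are the frame's x, y, z axes.
In Python, from plant import * gives the robot as it stands.
- The arm moves only by the tool jog_arm, never from a script. Its argument "moves" is a list of rows, each a list of 3 entries, a list of its own where there are three numbers: the turn, a rotation vector about the tool's x, y, z in rad, then the shift along the tool's x, y, z in cm, then the gripper's target within -1 to 1 (fully open at 1, half-way at 0, shut at -1). A call has exactly 8 rows; each row shifts and turns the commanded pose from where the row before left it, along the tool's axes as they then stand; what a row does not reach is not made up. A row lasts 1/10 s, in which the tool goes at most 50 mm and 8.59 degrees, less where a joint would pass 70% of its speed; a pose out of reach is approached as far as the arm can. A call with a gripper value outside its range is refused whole. The fingers move at their own pace and stop on an object; the grip force is fixed at half the most. Time passes only in rows, so rows that do not move let the fingers close, or fill a call up. It gives the time, the measured TCP pose, the force and the opening at its end, in the units of the state.
- state(): the state, without advancing time (a new reading comes with each control period).
- capture(name): name is "scene" or "side" or "wrist"; returns a dict with "img" (420x560x3 uint8, red, green, blue), "range_z" (420x560 float32, mm along the optical axis (not along the pixel's ray), 0 where there is no reading), "fov_y" (degrees; the focal length in pixels is half the picture's height over the tangent of half this angle, whatever the lens; pixels are square), "cx", "cy" (the principal point, pixels), "rvec" (rotation vector, rad) and "tvec" (3), from world to camera coordinates, as OpenCV has them. Camera axes: x right, y down, z forward; pixel columns grow to the right and rows downward; lengths in mm; the calibration is good to about 2 mm. A picture is of the moment at which its call begins.
- job_done(): hands the job in, once; it reports no verdict.
Trained networks look in a picture, given as the dict that the camera call returned (one of the last four; its "shot" number tells which), for a name from the list of things; names that differ only in an ending like _2 or _b are one class to them, and where a whole thing is asked for, a point or a joint stands for the part that bears it (a point fixed in the world has none). Each returns a list of dicts, best first, with "confidence" (0 to 1); they miss things now and then, are a little off and sometimes report something else, mostly with a low value. They report only what shows in the picture. A call takes as long as a camera call. They do not tell look-alikes from the thing itself.
- regions_of(picture, thing): "region" (420x560 bool, what is visible of it) and "extent" ([left, top, right, bottom] as shares, 0 to 1, of the picture: columns of its width, rows of its height, round what is visible of it).
- landmark_of(picture, thing): "centre" ([column, row] as shares, 0 to 1, of the picture: columns of its width, rows of its height: a listed point, or the origin of a listed thing).
The state is a dict: "time": time; "joint_positions": joint angles; "joint_vel": joint speeds; "tau": joint torques, N m; "ee_pos": TCP position; "tool_rot": TCP orientation; "wrist_force": force on the tool from outside, world axes, zero at the start; "torque": the same for the moment, N m; "width": finger opening in mm.
Only numpy, scipy, OpenCV 4.12 (cv2) and the standard library are available. Lean on these libraries where they do the work, as an engineer would, in place of code of your own. Each camera call takes 0.05 s, during which the arm holds its last target. There are 200 camera calls.

## Working session

There is one attempt and no reset: what is moved stays moved. The work goes in short steps, Python scripts to look and compute and a tool call to move; the robot and the scene stay as the last step left them, time stands still between calls to the robot, and variables do not carry over. Pictures are saved under pics/ and viewed, about 8 in all and at most 12, crops included, and the job is handed in when it is done.

Besides the shell and the picture viewer there is one more tool, called after "Emit:" as name(argument=value, ...) on one line, values as JSON. jog_arm: Moves the arm, as the interface text tells. Its arguments: {"type":"object","properties":{"moves":{"type":"array"}},"required":["moves"]}

```bash
ls; mkdir -p pics; cat > h.py <<'E'
import numpy as np, cv2
from plant import *
def K(p):
    f=210/np.tan(np.radians(p["fov_y"])/2); return f,p["cx"],p["cy"]
def w(p,u,v,z=None):
    f,cx,cy=K(p); R=cv2.Rodrigues(np.array(p["rvec"],float))[0]; t=np.array(p["tvec"],float).ravel()
    d=np.stack([(np.asarray(u)-cx)/f,(np.asarray(v)-cy)/f,np.ones_like(np.asarray(u,float))],-1)
    o=-R.T@t
    if z is None:
        r=p["range_z"][np.asarray(v).astype(int),np.asarray(u).astype(int)]
        return (d*r[...,None]-t)@R
    dw=d@R; return o+dw*((z-o[2])/dw[...,2])[...,None]
def find(p,n,z=None):
    for l in landmark_of(p,n)[:3]:
        u,v=l["centre"][0]*560,l["centre"][1]*420
        print(n,round(l["confidence"],2),np.round([u,v]),'range',np.round(w(p,np.clip(u,0,559),np.clip(v,0,419))),'' if z is None else ('atz',np.round(w(p,u,v,z),1)))
def save(p,n): cv2.imwrite(f"pics/{n}.png",p["img"][...,::-1])
E
python3 - <<'E'
from h import *
ps={}
for c in("scene","side"):
    p=capture(c); ps[c]=p; print(c,p["fov_y"],np.round(p["rvec"],3),np.round(p["tvec"]))
    for n,z in(("bowl_station",0),("bowl_rim",95),("hood_edge",246),("lid_knob",128),("holder_floor",4),("rod_grip",None),("rod_foot",None),("rod_rest",0),("calculator",7),("marker",8)): find(p,n,z)
cv2.imwrite("pics/a.png",np.vstack([ps["scene"]["img"],ps["side"]["img"]])[...,::-1][:, :])
i=np.hstack([ps["scene"]["img"],ps["side"]["img"]])[...,::-1]
save(ps["scene"],"s1");save(ps["side"],"d1")
print({k:np.round(v,2) for k,v in state().items()})
E
```

```text
pics
scene 45.66777935652305 [ 1.226 -2.15   1.072] [421. 320. 890.]
bowl_station 0.59 [266. 230.] range [524. 217.  76.] ('atz', array([604.9, 173.7,   0. ]))
bowl_station 0.2 [341. 296.] range [326. 150.  10.] ('atz', array([333. , 143.2,   0. ]))
hood_edge 0.92 [264. 138.] range [622. 164. 250.] ('atz', array([628.6, 160.9, 246. ]))
lid_knob 0.85 [270. 190.] range [582. 173. 137.] ('atz', array([593.4, 166.3, 128. ]))
lid_knob 0.64 [352. 217.] range [536. -38.   6.] ('atz', array([416.5,  65.2, 128. ]))
holder_floor 0.69 [188. 279.] range [542. 403.   4.] ('atz', array([542.2, 403.2,   4. ]))
holder_floor 0.2 [337. 296.] range [326. 158.  14.] ('atz', array([334. , 152.1,   4. ]))
rod_grip 0.57 [385. 222.] range [ 481. -105.   -2.] 
rod_grip 0.5 [358. 160.] range [534. -39. 175.] 
rod_foot 0.73 [392. 252.] range [373. -31.  14.] 
rod_rest 0.77 [352. 219.] range [531. -38.   1.] ('atz', array([532. , -38.2,   0. ]))
calculator 0.93 [339. 296.] range [327. 154.  13.] ('atz', array([331.1, 150.5,   7. ]))
marker 0.66 [281. 315.] range [346. 283.  10.] ('atz', array([347.9, 281.7,   8
[... 851 characters left out ...]
.] ('atz', array([352.8, 266.3,   8. ]))
marker 0.64 [353. 166.] range [624. 163. 249.] ('atz', array([684.7, 502.4,   8. ]))
marker 0.23 [300. 279.] range [529. -52. 187.] ('atz', array([536.6,  96. ,   8. ]))
{'time': np.float64(1.1), 'joint_positions': array([-68.49,  20.22,  93.59,   0.  ,  66.19,  -0.14]), 'joint_vel': array([-0.04, -0.05,  0.01,  0.01,  0.07,  0.08]), 'tau': array([  0.  , -60.52, -34.24,  -0.  ,   0.  ,   0.  ]), 'ee_pos': array([ 230.55, -580.93,  404.71]), 'tool_rot': array([[ 0.93,  0.37,  0.  ],
       [ 0.37, -0.93, -0.  ],
       [ 0.  ,  0.  , -1.  ]]), 'wrist_force': array([ 0.14, -0.02, -0.15]), 'torque': array([0.01, 0.03, 0.03]), 'width': np.float64(85.46)}
```

View pics/s1.png

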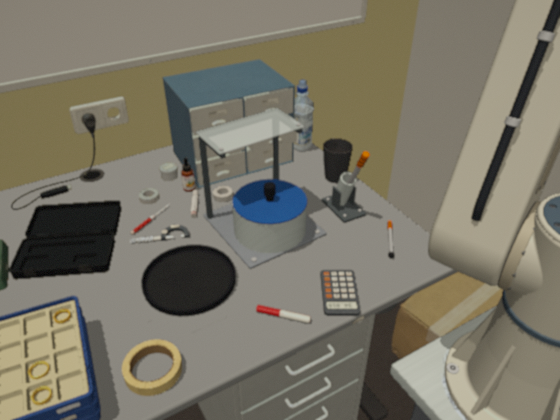

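View pics/d1.png

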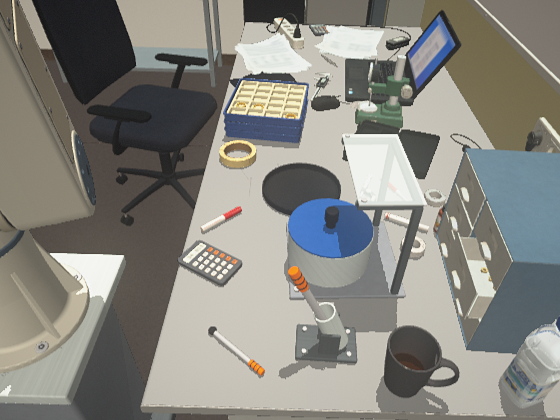

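```bash
cat > m.py <<'E'
from h import *
from scipy.optimize import least_squares
def circ(P):
    s=least_squares(lambda q:np.hypot(P[:,0]-q[0],P[:,1]-q[1])-q[2],[*P[:,:2].mean(0),80],loss="soft_l1").x; return s
for c in("scene","side"):
    p=capture(c); vv,uu=np.mgrid[0:420,0:560]; W=w(p,uu,vv); ok=p["range_z"]>0; im=p["img"].astype(int)
    near=lambda x,y,r:ok&(np.hypot(W[...,0]-x,W[...,1]-y)<r)
    m=near(595,168,110)&(W[...,2]>92)&(W[...,2]<106)&(im[...,2]>im[...,0]+50); P=W[m]
    h=cv2.convexHull(P[:,:2].astype(np.float32))[:,0]; print(c,"lid",circ(h),P[:,2].mean(),len(P))
    m=near(595,168,30)&(W[...,2]>138)&(W[...,2]<150); P=W[m]; print(" knobtop",P.mean(0) if len(P) else 0,len(P), cv2.minEnclosingCircle(P[:,:2].astype(np.float32)) if len(P) else 0)
    m=near(680,150,170)&(W[...,2]>245)&(W[...,2]<258); P=W[m]; print(" hood",len(P),cv2.minAreaRect(P[:,:2].astype(np.float32)) if len(P)>5 else 0,P[:,2].mean())
    if len(P)>5: print(cv2.boxPoints(cv2.minAreaRect(P[:,:2].astype(np.float32))).round())
    m=near(540,403,130)&(W[...,2]>10)&(W[...,2]<26)&(im.sum(-1)<200); P=W[m]
    if len(P)>10: h=cv2.convexHull(P[:,:2].astype(np.float32))[:,0]; print(" holder",circ(h),P[:,2].mean())
    m=near(525,-45,60)&(W[...,2]>140)&(im[...,0]>150)&(im[...,0]>im[...,2]+70); P=W[m]
    C=P.mean(0); d=np.linalg.svd(P-C)[2][0]; t=(P-C)@d; print(" handle",len(P),C.round(1),d.round(3),(C+d*t.min()).round(),(C+d*t.max()).round(),np.ptp(t))
    m=near(545,-48,60)&(W[...,2]>70)&(W[...,2]<125); print(" tube top pts",W[m].mean(0).round(),m.sum())
    m=near(545,-48,90)&(W[...,2]>2)&(W[...,2]<12)&(im.sum(-1)<300); P=W[m]; r=cv2.minAreaRect(P[:,:2].astype(np.float32)); print(" restplate",r, P[:,2].mean(),cv2.boxPoints(r).round().tolist())
    np.save(c,W)
E
python3 m.py
```

```text
scene lid [592.25256732 168.42152242  86.00819243] 100.32769391480012 2270
 knobtop [592.32832486 168.13238484 141.69961496] 75 ((593.5518798828125, 167.1054229736328), 14.7630615234375)
 hood 2468 ((729.9133911132812, 175.40615844726562), (234.68646240234375, 220.36569213867188), 4.243638515472412) 251.2231388245268
[[605. 277.]
 [621.  57.]
 [855.  74.]
 [839. 294.]]
 holder [538.04092421 402.77530098 101.16406759] 15.658390574227928
 handle 39 [516.6 -42.7 200.6] [-0.231  0.972 -0.04 ] [519. -52. 201.] [515. -35. 200.] 17.661976626748498
 tube top pts [572. -41.  92.] 259
 restplate ((560.677490234375, -40.819541931152344), (143.51254272460938, 80.74275207519531), 17.27081298828125) 9.023606738727166 [[480.0, -24.0], [504.0, -101.0], [641.0, -58.0], [617.0, 19.0]]
side lid [594.08142893 164.07556879  87.18304237] 99.88934833042529 3669
 knobtop [594.26161828 163.13780196 141.23302456] 113 ((593.7911376953125, 164.3326416015625), 14.187944412231445)
 hood 4485 ((732.0894775390625, 170.39382934570312), (231.89535522460938, 219.2399139404297), 3.092235565185547) 250.74720050604805
[[610. 274.]
 [622.  55.]
 [854.  67.]
 [842. 286.]]
 holder [539.60541792 398.92843893 100.8692607 ] 13.885390452530183
 handle 241 [524.7 -50.4 187.5] [ 0.454 -0.126 -0.882] [517. -48. 203.] [540. -55. 158.] 51.68956638757881
 tube top pts [576. -52.  92.] 632
 restplate ((576.5048217773438, -52.03717803955078), (100.72953033447266, 70.89765930175781), 1.2285926342010498) 8.629796721770548 [[525.0, -18.0], [527.0, -89.0], [628.0, -86.0], [626.0, -16.0]]
```

```bash
cat > pl.py <<'E'
import numpy as np, json
from scipy.spatial.transform import Rotation as Ro, Slerp
from plant import *
G=155.
def lean(deg,yaw,flip=False):
    a,b=np.radians([deg,yaw]); z=np.array([np.sin(a)*np.cos(b),np.sin(a)*np.sin(b),-np.cos(a)]); y=np.array([np.sin(b),-np.cos(b),0])
    if flip: y=-y
    return np.column_stack([np.cross(y,z),y,z])
def plan(wps,g0,start=None,off=G,pad=True,smooth=True):
    """wps: (grasp xyz, R, nrows, grip). prints calls"""
    s=state(); p,R=(np.array(s["ee_pos"]),np.array(s["tool_rot"])) if start is None else start
    rows=[]; g=g0
    for P,Rt,n,g in wps:
        c0=p+R@[0,0,off]; P=c0 if P is None else np.array(P,float); Rt=R if Rt is None else Rt; R0=R
        sl=Slerp([0,1],Ro.from_matrix(np.stack([R,Rt])))
        for k in range(1,n+1):
            f=k/n
            if smooth and n>3: f=f*f*(3-2*f)*.6+f*.4
            Rk=sl(f).as_matrix(); pk=c0+(P-c0)*f-Rk@[0,0,off]
            rv=np.round(Ro.from_matrix(R.T@Rk).as_rotvec(),3); d=np.round(R.T@(pk-p)/10,2)
            if np.linalg.norm(d)>5.001 or np.linalg.norm(rv)>.15: print("BIG",k,np.linalg.norm(d),np.linalg.norm(rv))
            rows.append([rv.tolist(),d.tolist(),g]); p=p+R@d*10; R=R@Ro.from_rotvec(rv).as_matrix()
    while len(rows)%8: rows.append([[0,0,0],[0,0,0],g])
    for i in range(0,len(rows),8): print(json.dumps(rows[i:i+8],separators=(",",":")).replace("0.0,","0,").replace("0.0]","0]").replace("-0,","0,"))
    print("end grasp",(p+R@[0,0,off]).round(1)); return p,R
E
python3 - <<'E'
from h import *; from pl import *
p=capture("wrist"); R=cv2.Rodrigues(np.array(p["rvec"],float))[0]; o=-R.T@np.array(p["tvec"],float).ravel()
s=state(); T=np.array(s["tool_rot"]); print("cam in tool",T.T@(o-s["ee_pos"]),"axes in tool\n",(T.T@R.T).round(2))
plan([([380,-120,275],lean(10,8),17,1),([551,164,225],lean(25,4),7,1)],1)
E
```

```text
cam in tool [79.90677173 -0.14761698 31.82079683] axes in tool
 [[ 0.   -0.95 -0.31]
 [ 1.    0.   -0.  ]
 [ 0.   -0.31  0.95]]
BIG 3 5.537309816147188 0.04770744176750625
BIG 4 5.897872497774092 0.049568134925574915
BIG 5 5.567494948358732 0.04674398357008097
[[[-0.001,0.005,0.007],[0.83,-1.11,-0.07],1],[[0,0.007,0.01],[1.13,-1.54,-0.1],1],[[-0.001,0.009,0.012],[1.39,-1.91,-0.11],1],[[-0.002,0.01,0.013],[1.57,-2.23,-0.12],1],[[-0.001,0.011,0.016],[1.73,-2.52,-0.11],1],[[-0.002,0.012,0.016],[1.82,-2.75,-0.1],1],[[-0.001,0.013,0.018],[1.87,-2.93,-0.09],1],[[-0.002,0.013,0.018],[1.87,-3.05,-0.06],1]]
[[[-0.001,0.013,0.018],[1.84,-3.12,-0.05],1],[[-0.002,0.014,0.018],[1.76,-3.13,-0.02],1],[[-0.001,0.012,0.017],[1.66,-3.07,-0],1],[[-0.002,0.013,0.017],[1.53,-2.94,0.02],1],[[-0.001,0.011,0.015],[1.37,-2.76,0.03],1],[[-0.001,0.01,0.014],[1.19,-2.5,0.04],1],[[-0.001,0.009,0.012],[0.99,-2.16,0.04],1],[[-0.001,0.007,0.01],[0.79,-1.76,0.04],1]]
[[[-0.001,0.005,0.007],[0.56,-1.3,0.03],1],[[-0.002,0.024,0.006],[1.41,-2.36,0.78],1],[[-0.003,0.037,0.009],[2.18,-3.74,1.29],1],[[-0.004,0.046,0.012],[2.56,-4.61,1.69],1],[[-0.003,0.048,0.012],[2.58,-4.94,1.93],1],[[-0.004,0.045,0.012],[2.28,-4.69,1.95],1],[[-0.003,0.038,0.009],[1.75,-3.89,1.69],1],[[-0.002,0.023,0.006],[1.04,-2.47,1.11],1]]
end grasp [550.9 164.  225. ]
```

```bash
python3 - <<'E'
from h import *; from pl import *
M=lambda yaw:lean(0,yaw)
plan([([300,-330,285],M(75),8,1),([420,-80,285],M(130),8,1),([551,164,225],lean(25,4,True),8,1)],1,smooth=False)
E
```

```text
[[[0,0,-0.116],[1.96,-2.59,-0.44],1],[[0,0,-0.117],[2.26,-2.35,-0.44],1],[[0,0,-0.116],[2.51,-2.08,-0.44],1],[[0,0,-0.117],[2.73,-1.76,-0.45],1],[[0,0,-0.116],[2.92,-1.44,-0.44],1],[[0,0,-0.116],[3.07,-1.09,-0.44],1],[[0,0,-0.117],[3.17,-0.72,-0.44],1],[[0,0,-0.116],[3.23,-0.36,-0.44],1]]
[[[0,0,-0.12],[3.41,0.64,-0],1],[[0,0,-0.12],[3.3,1.04,-0],1],[[0,0,-0.12],[3.16,1.44,-0],1],[[0,0,-0.12],[2.96,1.8,-0],1],[[0,0,-0.12],[2.73,2.14,-0],1],[[0,0,-0.12],[2.45,2.45,-0],1],[[0,0,-0.12],[2.14,2.73,-0],1],[[0,0,-0.12],[1.8,2.96,-0],1]]
[[[-0.026,-0.05,-0.116],[2.04,2.77,0.77],1],[[-0.025,-0.051,-0.116],[1.7,2.88,0.81],1],[[-0.026,-0.05,-0.116],[1.35,2.96,0.85],1],[[-0.026,-0.051,-0.116],[1.0,2.97,0.92],1],[[-0.025,-0.05,-0.115],[0.64,2.96,1.0],1],[[-0.026,-0.051,-0.116],[0.31,2.91,1.1],1],[[-0.026,-0.05,-0.116],[-0.01,2.8,1.22],1],[[-0.026,-0.05,-0.116],[-0.32,2.66,1.34],1]]
end grasp [550.9 164.  225. ]
```

Emit:
jog_arm(moves=[[[0, 0, -0.116], [1.96, -2.59, -0.44], 1], [[0, 0, -0.117], [2.26, -2.35, -0.44], 1], [[0, 0, -0.116], [2.51, -2.08, -0.44], 1], [[0, 0, -0.117], [2.73, -1.76, -0.45], 1], [[0, 0, -0.116], [2.92, -1.44, -0.44], 1], [[0, 0, -0.116], [3.07, -1.09, -0.44], 1], [[0, 0, -0.117], [3.17, -0.72, -0.44], 1], [[0, 0, -0.116], [3.23, -0.36, -0.44], 1]])

```text
time: 2.05
ee_pos: [300.1, -328.8, 440.3]
tool_rot: [[0.255, 0.967, 0.0], [0.967, -0.255, -0.0], [-0.0, 0.0, -1.0]]
wrist_force: [0.6, -0.7, 0.4]
width: 85.5
```

Emit:
jog_arm(moves=[[[0, 0, -0.12], [3.41, 0.64, 0], 1], [[0, 0, -0.12], [3.3, 1.04, 0], 1], [[0, 0, -0.12], [3.16, 1.44, 0], 1], [[0, 0, -0.12], [2.96, 1.8, 0], 1], [[0, 0, -0.12], [2.73, 2.14, 0], 1], [[0, 0, -0.12], [2.45, 2.45, 0], 1], [[0, 0, -0.12], [2.14, 2.73, 0], 1], [[0, 0, -0.12], [1.8, 2.96, 0], 1]])

```text
time: 2.85
ee_pos: [420.3, -78.6, 440.3]
tool_rot: [[-0.647, 0.763, 0.001], [0.763, 0.647, -0.0], [-0.001, 0.0, -1.0]]
wrist_force: [0.1, -0.2, 0.5]
width: 85.6
```

```bash
python3 - <<'E'
from h import *; from pl import *
s=state();print(s["time"],np.round(s["joint_positions"],1),s["ee_pos"]+np.array(s["tool_rot"])@[0,0,155],np.round(s["tool_rot"],2).tolist())
plan([([551,165,222],lean(25,4,True),8,1)],1,smooth=False)
E
```

```text
2.85 [-1.080e+01 -1.000e-01  1.139e+02 -0.000e+00  6.620e+01 -5.110e+01] [420.46172855 -78.64893149 285.25391943] [[-0.65, 0.76, 0.0], [0.76, 0.65, -0.0], [-0.0, 0.0, -1.0]]
[[[-0.026,-0.05,-0.115],[2.02,2.77,0.82],1],[[-0.025,-0.051,-0.116],[1.69,2.88,0.84],1],[[-0.026,-0.05,-0.115],[1.35,2.95,0.89],1],[[-0.025,-0.05,-0.115],[0.99,2.97,0.96],1],[[-0.026,-0.051,-0.115],[0.65,2.96,1.04],1],[[-0.025,-0.05,-0.116],[0.33,2.89,1.14],1],[[-0.026,-0.05,-0.115],[-0.01,2.8,1.26],1],[[-0.025,-0.051,-0.115],[-0.3,2.66,1.38],1]]
end grasp [551. 165. 222.]
```

Emit:
jog_arm(moves=[[[-0.026, -0.05, -0.115], [2.02, 2.77, 0.82], 1], [[-0.025, -0.051, -0.116], [1.69, 2.88, 0.84], 1], [[-0.026, -0.05, -0.115], [1.35, 2.95, 0.89], 1], [[-0.025, -0.05, -0.115], [0.99, 2.97, 0.96], 1], [[-0.026, -0.051, -0.115], [0.65, 2.96, 1.04], 1], [[-0.025, -0.05, -0.116], [0.33, 2.89, 1.14], 1], [[-0.026, -0.05, -0.115], [-0.01, 2.8, 1.26], 1], [[-0.025, -0.051, -0.115], [-0.3, 2.66, 1.38], 1]])

```text
time: 3.65
ee_pos: [486.6, 160.2, 362.1]
tool_rot: [[-0.903, -0.07, 0.423], [-0.063, 0.998, 0.029], [-0.424, -0.001, -0.905]]
wrist_force: [0.1, -0.6, 0.3]
width: 85.4
```

```bash
python3 - <<'E'
from h import *; from pl import *
s=state();print(s["time"],s["ee_pos"]+np.array(s["tool_rot"])@[0,0,155])
p=capture("wrist"); find(p,"lid_knob",128); find(p,"hood_edge",246); save(p,"w1")
vv,uu=np.mgrid[0:420,0:560]; W=w(p,uu,vv); m=(np.hypot(W[...,0]-593,W[...,1]-166)<30)&(W[...,2]>138)&(W[...,2]<150)&(p["range_z"]>0); P=W[m]; print(len(P),P.mean(0),cv2.minEnclosingCircle(P[:,:2].astype(np.float32)))
im=p["img"].astype(int); m=(W[...,2]>90)&(W[...,2]<110)&(im[...,2]>im[...,0]+50)&(p["range_z"]>0); P=W[m];print("lid z",P[:,2].mean(),P[:,:2].min(0),P[:,:2].max(0))
plan([([594,166,131],None,8,1),(None,None,8,-1)],1)
E
```

```text
3.65 [552.19722065 164.68663433 221.75139099]
lid_knob 0.59 [275. 215.] range [582. 165. 140.] ('atz', array([593.8, 165.2, 128. ]))
1021 [593.20274062 165.44218485 140.43073525] ((595.4006958007812, 165.1605987548828), 14.4934663772583)
lid z 98.77831096509588 [507.01102802  78.32786842] [681.67274393 253.01192231]
[[[0,0,0],[-0.01,-0.01,0.75],1],[[0,0,0],[-0.01,-0.01,1.18],1],[[0,0,0],[-0.01,-0.01,1.45],1],[[0,0,0],[-0.02,-0.01,1.59],1],[[0,0,0],[-0.01,-0.02,1.6],1],[[0,0,0],[-0.01,-0.01,1.45],1],[[0,0,0],[-0.01,-0.01,1.18],1],[[0,0,0],[-0.01,0,0.75],1]]
[[[0,0,0],[0,0,-0],-1],[[0,0,0],[0,0,-0],-1],[[0,0,0],[0,0,-0],-1],[[0,0,0],[0,0,-0],-1],[[0,0,0],[0,0,-0],-1],[[0,0,0],[0,0,-0],-1],[[0,0,0],[0,0,-0],-1],[[0,0,0],[0,0,-0],-1]]
end grasp [594. 166. 131.]
```

View pics/w1.png

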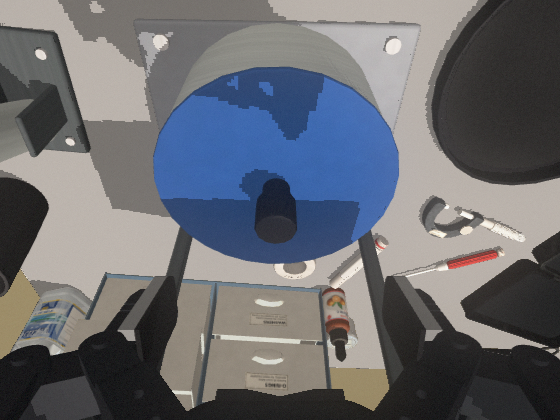

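Emit:
jog_arm(moves=[[[0, 0, 0], [-0.01, -0.01, 0.75], 1], [[0, 0, 0], [-0.01, -0.01, 1.18], 1], [[0, 0, 0], [-0.01, -0.01, 1.45], 1], [[0, 0, 0], [-0.02, -0.01, 1.59], 1], [[0, 0, 0], [-0.01, -0.02, 1.6], 1], [[0, 0, 0], [-0.01, -0.01, 1.45], 1], [[0, 0, 0], [-0.01, -0.01, 1.18], 1], [[0, 0, 0], [-0.01, 0, 0.75], 1]])

```text
time: 4.6
ee_pos: [529.5, 160.3, 271.0]
tool_rot: [[-0.905, -0.064, 0.42], [-0.058, 0.998, 0.027], [-0.421, -0.0, -0.907]]
wrist_force: [0.0, -0.0, -0.0]
width: 85.4
```

Emit:
jog_arm(moves=[[[0, 0, 0], [0, 0, 0], -1], [[0, 0, 0], [0, 0, 0], -1], [[0, 0, 0], [0, 0, 0], -1], [[0, 0, 0], [0, 0, 0], -1], [[0, 0, 0], [0, 0, 0], -1], [[0, 0, 0], [0, 0, 0], -1], [[0, 0, 0], [0, 0, 0], -1], [[0, 0, 0], [0, 0, 0], -1]])

```text
time: 5.4
ee_pos: [529.2, 160.8, 273.2]
tool_rot: [[-0.904, -0.065, 0.422], [-0.058, 0.998, 0.028], [-0.423, 0.0, -0.906]]
wrist_force: [-3.9, 0.3, 6.3]
width: 26.4
```

```bash
python3 - <<'E'
from h import *; from pl import *
s=state();c=s["ee_pos"]+np.array(s["tool_rot"])@[0,0,155];print(s["time"],c,s["width"],s["wrist_force"])
a=plan([(c+[-4,0,25],None,8,-1),([545,230,c[2]+28],None,6,-1),([539,401,c[2]+10],None,8,-1)][:3],-1)
E
```

```text
5.4 [594.66048094 165.06733822 132.80119205] 26.35761486524261 [-3.94274631  0.31994658  6.32652567]
[[[0,0,-0],[-0.05,0,-0.18],-1],[[0,0,-0],[-0.08,0.01,-0.29],-1],[[0,0,-0],[-0.11,0,-0.36],-1],[[0,0,-0],[-0.11,0,-0.39],-1],[[0,0,-0],[-0.11,0.01,-0.39],-1],[[0,0,-0],[-0.1,0,-0.35],-1],[[0,0,-0],[-0.08,0,-0.29],-1],[[0,0,-0],[-0.06,0.01,-0.18],-1]]
[[[0,0,-0],[0.4,0.75,-0.22],-1],[[0,0,-0],[0.65,1.21,-0.36],-1],[[0,0,-0],[0.76,1.43,-0.43],-1],[[0,0,-0],[0.77,1.43,-0.43],-1],[[0,0,-0],[0.64,1.2,-0.36],-1],[[0,0,-0],[0.41,0.75,-0.22],-1],[[0,0,-0],[0.02,1.3,0.14],-1],[[0,0,-0],[0.04,2.01,0.22],-1]]
[[[0,0,-0],[0.04,2.5,0.27],-1],[[0,0,-0],[0.05,2.74,0.29],-1],[[0,0,-0],[0.05,2.74,0.3],-1],[[0,0,-0],[0.04,2.5,0.27],-1],[[0,0,-0],[0.04,2.02,0.22],-1],[[0,0,-0],[0.02,1.29,0.14],-1],[[0,0,0],[0,0,0],-1],[[0,0,0],[0,0,0],-1]]
end grasp [539.  401.  142.8]
```

Emit:
jog_arm(moves=[[[0, 0, 0], [-0.05, 0, -0.18], -1], [[0, 0, 0], [-0.08, 0.01, -0.29], -1], [[0, 0, 0], [-0.11, 0, -0.36], -1], [[0, 0, 0], [-0.11, 0, -0.39], -1], [[0, 0, 0], [-0.11, 0.01, -0.39], -1], [[0, 0, 0], [-0.1, 0, -0.35], -1], [[0, 0, 0], [-0.08, 0, -0.29], -1], [[0, 0, 0], [-0.06, 0.01, -0.18], -1]])

```text
time: 6.2
ee_pos: [525.3, 160.7, 297.7]
tool_rot: [[-0.905, -0.064, 0.422], [-0.058, 0.998, 0.027], [-0.422, 0.0, -0.906]]
wrist_force: [0.5, 0.5, -2.5]
width: 26.4
```

```bash
cat > lid.py <<'E'
from h import *; from pl import *
def lidpose(cam="wrist"):
    p=capture(cam); vv,uu=np.mgrid[0:420,0:560]; W=w(p,uu,vv); im=p["img"].astype(int); s=state(); c=s["ee_pos"]+np.array(s["tool_rot"])@[0,0,155]
    m=(im[...,2]>im[...,0]+50)&(im[...,2]>90)&(p["range_z"]>0)&(np.hypot(W[...,0]-c[0],W[...,1]-c[1])<115); P=W[m]; P=P[abs(P[:,2]-np.median(P[:,2]))<15]
    C=P.mean(0); n=np.linalg.svd(P-C,full_matrices=False)[2][2]; n*=np.sign(n[2]); print(cam,len(P),"lid mean",C.round(1),"n",n.round(3),"tilt",np.degrees(np.arccos(n[2])).round(1))
    mn,mx=np.percentile(P[:,:2],.2,axis=0),np.percentile(P[:,:2],99.8,axis=0); print("centre",(mn+mx)/2,mx-mn,"z median",np.median(P[:,2])); return p
E
python3 - <<'E'
from lid import *
s=state();c=s["ee_pos"]+np.array(s["tool_rot"])@[0,0,155];print(s["time"],c,s["width"],s["wrist_force"])
lidpose("wrist")
E
```

```text
6.2 [590.6393044  164.9762137  157.25123344] 26.412183767279902 [ 0.47705956  0.47820591 -2.45172118]
wrist 80223 lid mean [557.4 163.5 123.3] n [ 0.001 -0.001  1.   ] tilt 0.1
centre [578.89203605 165.57803219] [149.11577956 169.44837656] z median 123.27466650271543
```

```bash
python3 - <<'E'
from lid import *
a=plan([([545,230,161],None,6,-1),([540.3,399.7,140],None,8,-1),([540.3,399.7,56],None,10,-1)],-1)
E
```

```text
[[[0,0,-0],[0.4,0.75,-0.23],-1],[[0,0,-0],[0.64,1.21,-0.37],-1],[[0,0,-0],[0.76,1.43,-0.44],-1],[[0,0,-0],[0.76,1.43,-0.44],-1],[[0,0,-0],[0.64,1.21,-0.36],-1],[[0,0,-0],[0.4,0.75,-0.23],-1],[[0,0,-0],[0.02,1.29,0.16],-1],[[0,0,-0],[0.04,2.0,0.26],-1]]
[[[0,0,-0],[0.05,2.47,0.32],-1],[[0,0,-0],[0.05,2.72,0.34],-1],[[0,0,-0],[0.06,2.72,0.35],-1],[[0,0,-0],[0.05,2.48,0.32],-1],[[0,0,-0],[0.03,2.0,0.25],-1],[[0,0,-0],[0.03,1.28,0.17],-1],[[0,0,-0],[0.2,0,0.43],-1],[[0,0,-0],[0.31,0,0.65],-1]]
[[[0,0,-0],[0.38,0,0.82],-1],[[0,0,-0],[0.43,0,0.92],-1],[[0,0,-0],[0.45,0,0.98],-1],[[0,0,-0],[0.46,0,0.98],-1],[[0,0,-0],[0.43,0,0.93],-1],[[0,0,-0],[0.38,0,0.82],-1],[[0,0,-0],[0.31,0,0.65],-1],[[0,0,-0],[0.2,0,0.43],-1]]
end grasp [540.3 399.7  56. ]
```

Emit:
jog_arm(moves=[[[0, 0, 0], [0.4, 0.75, -0.23], -1], [[0, 0, 0], [0.64, 1.21, -0.37], -1], [[0, 0, 0], [0.76, 1.43, -0.44], -1], [[0, 0, 0], [0.76, 1.43, -0.44], -1], [[0, 0, 0], [0.64, 1.21, -0.36], -1], [[0, 0, 0], [0.4, 0.75, -0.23], -1], [[0, 0, 0], [0.02, 1.29, 0.16], -1], [[0, 0, 0], [0.04, 2.0, 0.26], -1]])

```text
time: 7.05
ee_pos: [478.6, 258.6, 296.9]
tool_rot: [[-0.905, -0.064, 0.421], [-0.058, 0.998, 0.027], [-0.422, -0.0, -0.907]]
wrist_force: [0.6, 0.2, -1.0]
width: 26.6
```

Emit:
jog_arm(moves=[[[0, 0, 0], [0.05, 2.47, 0.32], -1], [[0, 0, 0], [0.05, 2.72, 0.34], -1], [[0, 0, 0], [0.06, 2.72, 0.35], -1], [[0, 0, 0], [0.05, 2.48, 0.32], -1], [[0, 0, 0], [0.03, 2.0, 0.25], -1], [[0, 0, 0], [0.03, 1.28, 0.17], -1], [[0, 0, 0], [0.2, 0, 0.43], -1], [[0, 0, 0], [0.31, 0, 0.65], -1]])

```text
time: 7.85
ee_pos: [474.8, 395.0, 267.7]
tool_rot: [[-0.905, -0.064, 0.421], [-0.058, 0.998, 0.027], [-0.422, -0.0, -0.907]]
wrist_force: [1.3, -0.3, -2.4]
width: 26.3
```

```bash
python3 - <<'E'
from lid import *
s=state();c=s["ee_pos"]+np.array(s["tool_rot"])@[0,0,155];print(s["time"],c,s["width"],s["wrist_force"])
p=lidpose("wrist")
vv,uu=np.mgrid[0:420,0:560]; W=w(p,uu,vv); m=(p["range_z"]>0)&(W[...,2]<25)&(W[...,2]>11)&(np.hypot(W[...,0]-540,W[...,1]-400)<130)&(p["img"].sum(-1)<200); P=W[m]
from scipy.optimize import least_squares
q=least_squares(lambda q:np.hypot(P[:,0]-q[0],P[:,1]-q[1])-100,[540,400],loss="soft_l1").x; print("holder",q,len(P))
a=plan([([540.3,399.7,54],None,8,-1)],-1)
E
```

```text
7.85 [540.0889843  399.14864473 127.15158246] 26.26238560797765 [ 1.33980136 -0.34319049 -2.39221322]
wrist 80346 lid mean [506.9 397.6  93.1] n [ 0.001 -0.001  1.   ] tilt 0.1
centre [528.8145277  399.60319518] [150.09903356 169.55842519] z median 93.14607738778338
holder [541.97855281 400.73050617] 1184
[[[0,0,-0],[0.22,0.01,0.49],-1],[[0,0,-0],[0.35,0.02,0.78],-1],[[0,0,-0],[0.42,0.03,0.95],-1],[[0,0,-0],[0.47,0.02,1.05],-1],[[0,0,-0],[0.47,0.03,1.04],-1],[[0,0,-0],[0.42,0.02,0.95],-1],[[0,0,-0],[0.35,0.02,0.78],-1],[[0,0,-0],[0.22,0.02,0.49],-1]]
end grasp [540.3 399.7  54. ]
```

Emit:
jog_arm(moves=[[[0, 0, 0], [0.22, 0.01, 0.49], -1], [[0, 0, 0], [0.35, 0.02, 0.78], -1], [[0, 0, 0], [0.42, 0.03, 0.95], -1], [[0, 0, 0], [0.47, 0.02, 1.05], -1], [[0, 0, 0], [0.47, 0.03, 1.04], -1], [[0, 0, 0], [0.42, 0.02, 0.95], -1], [[0, 0, 0], [0.35, 0.02, 0.78], -1], [[0, 0, 0], [0.22, 0.02, 0.49], -1]])

```text
time: 8.7
ee_pos: [475.6, 397.1, 195.2]
tool_rot: [[-0.905, -0.065, 0.421], [-0.059, 0.998, 0.027], [-0.421, -0.001, -0.907]]
wrist_force: [0.4, -0.6, -1.3]
width: 26.9
```

Emit:
jog_arm(moves=[[[0, 0, 0], [0.03, 0, 0.06], -1], [[0, 0, 0], [0.03, 0, 0.06], -1], [[0, 0, 0], [0.03, 0, 0.06], -1], [[0, 0, 0], [0.03, 0, 0.06], -1], [[0, 0, 0], [0.03, 0, 0.06], -1], [[0, 0, 0], [0.03, 0, 0.06], -1], [[0, 0, 0], [0, 0, 0], -1], [[0, 0, 0], [0, 0, 0], -1]])

```text
time: 9.5
ee_pos: [475.7, 397.1, 192.4]
tool_rot: [[-0.905, -0.064, 0.421], [-0.058, 0.998, 0.027], [-0.422, 0.0, -0.907]]
wrist_force: [-0.4, 0.1, -2.2]
width: 26.2
```

Emit:
jog_arm(moves=[[[0, 0, 0], [0.03, 0, 0.06], -1], [[0, 0, 0], [0.03, 0, 0.06], -1], [[0, 0, 0], [0.03, 0, 0.06], -1], [[0, 0, 0], [0.03, 0, 0.06], -1], [[0, 0, 0], [0, 0, 0], -1], [[0, 0, 0], [0, 0, 0], -1], [[0, 0, 0], [0, 0, 0], -1], [[0, 0, 0], [0, 0, 0], -1]])

```text
time: 10.3
ee_pos: [475.5, 397.2, 190.3]
tool_rot: [[-0.904, -0.064, 0.422], [-0.058, 0.998, 0.027], [-0.423, 0.0, -0.906]]
wrist_force: [-4.6, -1.4, 5.9]
width: 26.2
```

Emit:
jog_arm(moves=[[[0, 0, 0], [0, 0, 0], 1], [[0, 0, 0], [0, 0, 0], 1], [[0, 0, 0], [0, 0, 0], 1], [[0, 0, 0], [0, 0, 0], 1], [[0, 0, 0], [0, 0, 0], 1], [[0, 0, 0], [0, 0, -0.3], 1], [[0, 0, 0], [0, 0, -1], 1], [[0, 0, 0], [0, 0, -2], 1]])

```text
time: 11.1
ee_pos: [461.3, 395.9, 219.4]
tool_rot: [[-0.905, -0.064, 0.42], [-0.059, 0.998, 0.026], [-0.421, -0.001, -0.907]]
wrist_force: [-0.4, -1.2, 0.2]
width: 85.6
```

Emit:
jog_arm(moves=[[[0, 0, 0], [0, 0, -3], 1], [[0, 0, 0], [0, 0, -4], 1], [[0, 0, 0], [0, 0, -4], 1], [[0, 0, 0], [0, 0, -4], 1], [[0, 0, 0], [0, 0, -3], 1], [[0, 0, 0], [0, 0, -2], 1], [[0, 0, 0], [0, 0, -1], 1], [[0, 0, 0], [0, 0, 0], 1]])

```text
time: 11.9
ee_pos: [372.8, 390.6, 411.5]
tool_rot: [[-0.904, -0.065, 0.423], [-0.058, 0.998, 0.03], [-0.424, 0.002, -0.906]]
wrist_force: [-0.4, 0.2, 0.4]
width: 85.2
```

```bash
python3 - <<'E'
from lid import *
s=state();c=s["ee_pos"]+np.array(s["tool_rot"])@[0,0,155];print(s["time"],c,s["width"],s["wrist_force"])
p=capture("wrist"); vv,uu=np.mgrid[0:420,0:560]; W=w(p,uu,vv); im=p["img"].astype(int)
m=(p["range_z"]>0)&(im[...,2]>im[...,0]+50)&(im[...,2]>90)&(np.hypot(W[...,0]-540,W[...,1]-400)<115); P=W[m]; C=P.mean(0); n=np.linalg.svd(P-C,full_matrices=False)[2][2]
from scipy.optimize import least_squares
mn,mx=np.percentile(P[:,:2],.2,axis=0),np.percentile(P[:,:2],99.8,axis=0); print("lid",(mn+mx)/2,mx-mn,"z",np.median(P[:,2]),"n",n.round(3)); find(p,"lid_knob",45)
save(p,"w2")
# rod
s=capture("side"); find(s,"rod_grip"); find(s,"rod_rest",0)
for z in (100,120,140,160,180,195,205):
    for cam,q in(("side",s),):
        Wq=w(q,uu,vv); m=(q["range_z"]>0)&(abs(Wq[...,2]-z)<6)&(np.hypot(Wq[...,0]-540,Wq[...,1]+48)<60); P=Wq[m]; print(z,m.sum(),P.mean(0).round(1),P.min(0).round(),P.max(0).round())
E
```

```text
11.9 [438.31369683 395.21104381 271.11605116] 85.19156462779854 [-0.4275129   0.19464995  0.41425194]
lid [540.05366861 402.16521484] [170.46680046 170.22288387] z 15.706148496881019 n [ 0.001 -0.001  1.   ]
lid_knob 0.85 [278. 171.] range [532. 401.  59.] ('atz', array([542. , 401.5,  45. ]))
rod_grip 0.86 [301. 278.] range [530. -50. 186.] 
rod_grip 0.56 [257. 368.] range [ 462. -105.   11.] 
rod_rest 0.74 [306. 342.] range [547. -50.   7.] ('atz', array([547.4, -45.6,   0. ]))
100 194 [576.1 -51.3  99.6] [554. -69.  94.] [595. -28. 106.]
120 45 [554.6 -51.7 120.3] [544. -55. 114.] [561. -45. 126.]
140 47 [545.1 -51.5 140.9] [535. -55. 134.] [552. -44. 146.]
160 41 [536.4 -51.7 160.3] [525. -56. 155.] [544. -45. 166.]
180 69 [528.5 -52.  179.9] [518. -56. 174.] [537. -41. 186.]
195 106 [519.3 -49.4 196.4] [510. -55. 189.] [531. -36. 201.]
205 69 [518.9 -46.9 201.5] [511. -54. 199.] [526. -37. 206.]
```

```bash
python3 - <<'E'
from lid import *
plan([([470,-46,285],lean(24,1,True),16,1)],1)
E
```

```text
[[[0.001,0,0.001],[-0.04,-1.39,-0.04],1],[[0,0.001,0.002],[-0.05,-1.93,-0.06],1],[[0.001,0.001,0.003],[-0.08,-2.4,-0.07],1],[[0.001,0.001,0.002],[-0.09,-2.78,-0.08],1],[[0.002,0.001,0.003],[-0.11,-3.09,-0.08],1],[[0.001,0.001,0.004],[-0.13,-3.31,-0.09],1],[[0.002,0.001,0.003],[-0.15,-3.48,-0.08],1],[[0.001,0.002,0.004],[-0.16,-3.55,-0.08],1]]
[[[0.001,0.001,0.003],[-0.18,-3.55,-0.08],1],[[0.002,0.001,0.003],[-0.18,-3.47,-0.07],1],[[0.001,0.001,0.004],[-0.19,-3.31,-0.07],1],[[0.001,0.001,0.003],[-0.18,-3.09,-0.05],1],[[0.002,0.001,0.002],[-0.18,-2.78,-0.05],1],[[0.001,0.001,0.003],[-0.15,-2.39,-0.03],1],[[0,0.001,0.002],[-0.13,-1.93,-0.03],1],[[0.001,0,0.001],[-0.1,-1.39,-0.02],1]]
end grasp [470.1 -46.  285. ]
```

Emit:
jog_arm(moves=[[[0.001, 0, 0.001], [-0.04, -1.39, -0.04], 1], [[0, 0.001, 0.002], [-0.05, -1.93, -0.06], 1], [[0.001, 0.001, 0.003], [-0.08, -2.4, -0.07], 1], [[0.001, 0.001, 0.002], [-0.09, -2.78, -0.08], 1], [[0.002, 0.001, 0.003], [-0.11, -3.09, -0.08], 1], [[0.001, 0.001, 0.004], [-0.13, -3.31, -0.09], 1], [[0.002, 0.001, 0.003], [-0.15, -3.48, -0.08], 1], [[0.001, 0.002, 0.004], [-0.16, -3.55, -0.08], 1]])

```text
time: 12.95
ee_pos: [389.3, 169.2, 418.3]
tool_rot: [[-0.909, -0.04, 0.414], [-0.036, 0.999, 0.017], [-0.415, 0.001, -0.91]]
wrist_force: [0.9, 0.3, -0.4]
width: 85.5
```

Emit:
jog_arm(moves=[[[0.001, 0.001, 0.003], [-0.18, -3.55, -0.08], 1], [[0.002, 0.001, 0.003], [-0.18, -3.47, -0.07], 1], [[0.001, 0.001, 0.004], [-0.19, -3.31, -0.07], 1], [[0.001, 0.001, 0.003], [-0.18, -3.09, -0.05], 1], [[0.002, 0.001, 0.002], [-0.18, -2.78, -0.05], 1], [[0.001, 0.001, 0.003], [-0.15, -2.39, -0.03], 1], [[0, 0.001, 0.002], [-0.13, -1.93, -0.03], 1], [[0.001, 0, 0.001], [-0.1, -1.39, -0.02], 1]])

```text
time: 13.75
ee_pos: [405.7, -49.0, 427.0]
tool_rot: [[-0.913, -0.016, 0.408], [-0.014, 1.0, 0.007], [-0.409, 0.001, -0.913]]
wrist_force: [0.1, 0.0, 0.4]
width: 85.4
```

```bash
python3 - <<'E'
from lid import *
s=state();c=s["ee_pos"]+np.array(s["tool_rot"])@[0,0,155];print(s["time"],c)
p=capture("wrist"); vv,uu=np.mgrid[0:420,0:560]; W=w(p,uu,vv); im=p["img"].astype(int); save(p,"w3")
find(p,"rod_grip"); find(p,"rod_rest",0)
T=np.array(s["tool_rot"]); L=(W-c)@T   # tool coords rel grasp point
m0=(p["range_z"]>0)&(np.hypot(W[...,0]-545,W[...,1]+48)<70)&(W[...,2]>104)
for z in (110,125,140,155,170,185,195,205):
    m=m0&(abs(W[...,2]-z)<5); P=W[m]
    if len(P): print(z,len(P),P.mean(0).round(1),P.min(0).round(1),P.max(0).round(1), "tool",L[m].mean(0).round(1))
m=(p["range_z"]>0)&(W[...,2]>2)&(W[...,2]<14)&(np.hypot(W[...,0]-570,W[...,1]+48)<110)&(im.sum(-1)<330)
r=cv2.minAreaRect(W[m][:,:2].astype(np.float32)); print(r,cv2.boxPoints(r).round().tolist())
E
```

```text
13.75 [469.0545106  -47.83248026 285.52985815]
rod_grip 0.97 [223.  45.] range [ 458. -100.   12.] 
rod_grip 0.56 [283. 220.] range [510. -44. 195.] 
110 44 [550.9 -47.2 110.1] [547.7 -53.5 105. ] [555.6 -40.5 114.8] tool [ -3.   -0.9 193.6]
125 52 [544.3 -47.2 124.6] [541.  -53.2 120.1] [549.6 -40.1 129.3] tool [ -3.   -0.7 177.7]
140 56 [537.5 -46.6 140.1] [534.1 -53.  135. ] [542.1 -39.7 144.9] tool [ -3.1   0.  160.8]
155 32 [528.1 -46.5 156.8] [525.4 -54.2 150. ] [533.7 -38.7 159.9] tool [ -1.4   0.3 141.6]
170 103 [522.7 -46.3 169.8] [518.1 -54.8 165.2] [531.5 -36.6 175. ] tool [ -1.7   0.5 127.6]
185 134 [515.6 -45.9 185.8] [511.8 -54.5 180. ] [525.2 -36.1 190. ] tool [ -1.8   1.1 110.1]
195 374 [513.7 -45.5 197.1] [509.3 -54.2 190. ] [520.2 -36.6 200. ] tool [-4.7  1.5 99. ]
205 202 [520.3 -45.3 201.3] [514.1 -53.3 200. ] [525.3 -37.4 203.4] tool [-12.4   1.7  97.8]
((580.6203002929688, -11.866630554199219), (111.9384994506836, 147.59292602539062), 1.3134864568710327) [[523.0, 61.0], [526.0, -87.0], [638.0, -84.0], [635.0, 63.0]]
```

View pics/w3.png

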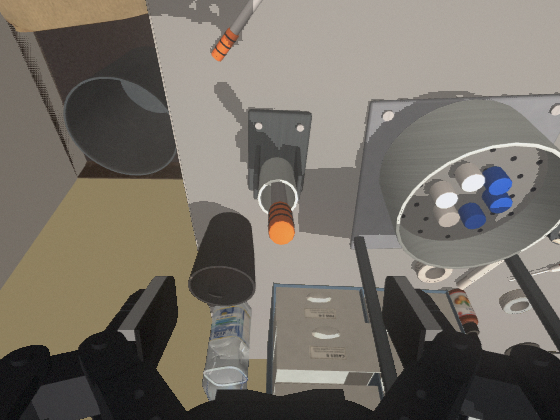

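```bash
python3 - <<'E'
from lid import *
s=state();T=np.array(s["tool_rot"]);c=s["ee_pos"]+T@[0,0,155]
T2=T@Ro.from_rotvec([.026,0,0]).as_matrix(); P=c+T@[-8.7,1.1,120]; print(P)
plan([(P-T2@[0,0,70],T2,8,1),(P,T2,8,1)],1)
E
```

```text
[526.1971304  -44.86381995 179.46148907]
[[[0.002,0,0],[-0.07,0.05,0.38],1],[[0.003,0,0],[-0.1,0.09,0.59],1],[[0.004,0,0],[-0.13,0.1,0.73],1],[[0.004,0,-0],[-0.13,0.12,0.8],1],[[0.004,0,0],[-0.14,0.12,0.8],1],[[0.004,0,0],[-0.13,0.12,0.73],1],[[0.003,0,0],[-0.1,0.09,0.59],1],[[0.002,0,0],[-0.07,0.06,0.38],1]]
[[[0,0,0],[0,0,0.53],1],[[0,0,0],[0,0,0.83],1],[[0,0,-0],[0,0,1.02],1],[[0,0,-0],[0,0,1.12],1],[[0,0,0],[0,0,1.12],1],[[0,0,0],[0,0,1.02],1],[[0,0,0],[0,0,0.83],1],[[0,0,0],[0,0,0.53],1]]
end grasp [526.2 -44.9 179.5]
```

Emit:
jog_arm(moves=[[[0.002, 0, 0], [-0.07, 0.05, 0.38], 1], [[0.003, 0, 0], [-0.1, 0.09, 0.59], 1], [[0.004, 0, 0], [-0.13, 0.1, 0.73], 1], [[0.004, 0, 0], [-0.13, 0.12, 0.8], 1], [[0.004, 0, 0], [-0.14, 0.12, 0.8], 1], [[0.004, 0, 0], [-0.13, 0.12, 0.73], 1], [[0.003, 0, 0], [-0.1, 0.09, 0.59], 1], [[0.002, 0, 0], [-0.07, 0.06, 0.38], 1]])

```text
time: 14.7
ee_pos: [435.5, -39.2, 384.4]
tool_rot: [[-0.913, -0.007, 0.408], [-0.016, 1.0, -0.017], [-0.408, -0.022, -0.913]]
wrist_force: [-0.1, -0.5, 0.0]
width: 85.3
```

Emit:
jog_arm(moves=[[[0, 0, 0], [0, 0, 0.53], 1], [[0, 0, 0], [0, 0, 0.83], 1], [[0, 0, 0], [0, 0, 1.02], 1], [[0, 0, 0], [0, 0, 1.12], 1], [[0, 0, 0], [0, 0, 1.12], 1], [[0, 0, 0], [0, 0, 1.02], 1], [[0, 0, 0], [0, 0, 0.83], 1], [[0, 0, 0], [0, 0, 0.53], 1]])

```text
time: 15.5
ee_pos: [464.1, -40.6, 320.2]
tool_rot: [[-0.913, -0.007, 0.408], [-0.016, 1.0, -0.017], [-0.408, -0.022, -0.913]]
wrist_force: [0.2, -0.4, 0.3]
width: 85.1
```

Emit:
jog_arm(moves=[[[0, 0, 0], [0, 0, 0], -1], [[0, 0, 0], [0, 0, 0], -1], [[0, 0, 0], [0, 0, 0], -1], [[0, 0, 0], [0, 0, 0], -1], [[0, 0, 0], [0, 0, 0], -1], [[0, 0, 0], [0, 0, 0], -1], [[0, 0, 0], [0, 0, 0], -1], [[0, 0, 0], [0, 0, 0], -1]])

```text
time: 16.3
ee_pos: [464.0, -40.8, 321.6]
tool_rot: [[-0.912, -0.007, 0.41], [-0.016, 1.0, -0.018], [-0.409, -0.022, -0.912]]
wrist_force: [-2.9, -2.4, 5.2]
width: 16.6
```

Emit:
jog_arm(moves=[[[0, 0, 0], [0, 0, -0.5], -1], [[0, 0, 0], [0, 0, -1], -1], [[0, 0, 0], [0, 0, -1.5], -1], [[0, 0, 0], [0, 0, -2], -1], [[0, 0, 0], [0, 0, -2], -1], [[0, 0, 0], [0, 0, -2], -1], [[0, 0, 0], [0, 0, -1.5], -1], [[0, 0, 0], [0, 0, -0.5], -1]])

```text
time: 17.1
ee_pos: [418.1, -38.6, 423.1]
tool_rot: [[-0.912, -0.007, 0.41], [-0.016, 1.0, -0.017], [-0.41, -0.022, -0.912]]
wrist_force: [0.2, -0.2, -1.6]
width: 16.3
```

```bash
python3 - <<'E'
from lid import *
s=state();T=np.array(s["tool_rot"]);print(s["time"],"foot",s["ee_pos"]+T@[0,0,320],s["wrist_force"],s["width"])
p=capture("side"); find(p,"rod_foot"); find(p,"rod_grip"); save(p,"d2")
plan([([575,60,130],lean(25,2,True),7,-1),([592,166,130],lean(25,4,True),9,-1)],-1,off=320)
E
```

```text
17.1 foot [549.35358476 -44.09540867 131.32884434] [ 0.24185455 -0.24904693 -1.62552547] 16.277035940518076
rod_foot 0.93 [214. 329.] range [376. -31.  13.] 
rod_foot 0.87 [309. 297.] range [545. -51. 140.] 
rod_foot 0.31 [331. 227.] range [599. 185.  75.] 
rod_grip 0.69 [269. 233.] range [482. -62. 294.] 
rod_grip 0.67 [256. 368.] range [ 459. -104.   11.] 
rod_grip 0.54 [327. 250.] range [589. 124.  69.] 
[[[-0.003,-0.001,-0.001],[-0.18,0.85,0.07],-1],[[-0.004,-0.003,-0.003],[-0.29,1.34,0.13],-1],[[-0.006,-0.002,-0.003],[-0.36,1.63,0.16],-1],[[-0.006,-0.003,-0.003],[-0.39,1.73,0.18],-1],[[-0.005,-0.003,-0.002],[-0.37,1.63,0.18],-1],[[-0.005,-0.002,-0.003],[-0.3,1.33,0.16],-1],[[-0.003,-0.002,-0.001],[-0.2,0.84,0.1],-1],[[-0.001,0,-0.002],[-0.12,0.65,0.06],-1]]
[[[-0.001,0,-0.003],[-0.19,1.01,0.09],-1],[[-0.002,0,-0.004],[-0.24,1.24,0.11],-1],[[-0.002,0,-0.005],[-0.27,1.4,0.13],-1],[[-0.002,0,-0.004],[-0.29,1.45,0.13],-1],[[-0.002,0,-0.005],[-0.29,1.39,0.14],-1],[[-0.002,0,-0.003],[-0.26,1.24,0.12],-1],[[-0.001,0,-0.004],[-0.22,1.0,0.1],-1],[[-0.001,0,-0.002],[-0.14,0.65,0.07],-1]]
end grasp [592.1 165.9 130. ]
```

View pics/d2.png

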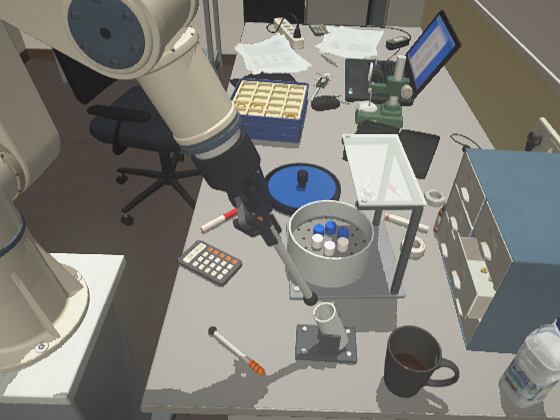

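Emit:
jog_arm(moves=[[[-0.003, -0.001, -0.001], [-0.18, 0.85, 0.07], -1], [[-0.004, -0.003, -0.003], [-0.29, 1.34, 0.13], -1], [[-0.006, -0.002, -0.003], [-0.36, 1.63, 0.16], -1], [[-0.006, -0.003, -0.003], [-0.39, 1.73, 0.18], -1], [[-0.005, -0.003, -0.002], [-0.37, 1.63, 0.18], -1], [[-0.005, -0.002, -0.003], [-0.3, 1.33, 0.16], -1], [[-0.003, -0.002, -0.001], [-0.2, 0.84, 0.1], -1], [[-0.001, 0, -0.002], [-0.12, 0.65, 0.06], -1]])

```text
time: 18.05
ee_pos: [441.4, 62.6, 419.4]
tool_rot: [[-0.906, -0.038, 0.421], [-0.034, 0.999, 0.016], [-0.422, 0.0, -0.907]]
wrist_force: [0.4, -0.0, -1.0]
width: 16.5
```

Emit:
jog_arm(moves=[[[-0.001, 0, -0.003], [-0.19, 1.01, 0.09], -1], [[-0.002, 0, -0.004], [-0.24, 1.24, 0.11], -1], [[-0.002, 0, -0.005], [-0.27, 1.4, 0.13], -1], [[-0.002, 0, -0.004], [-0.29, 1.45, 0.13], -1], [[-0.002, 0, -0.005], [-0.29, 1.39, 0.14], -1], [[-0.002, 0, -0.003], [-0.26, 1.24, 0.12], -1], [[-0.001, 0, -0.004], [-0.22, 1.0, 0.1], -1], [[-0.001, 0, -0.002], [-0.14, 0.65, 0.07], -1]])

```text
time: 18.85
ee_pos: [457.5, 157.1, 419.8]
tool_rot: [[-0.904, -0.07, 0.421], [-0.064, 0.998, 0.029], [-0.422, -0.001, -0.906]]
wrist_force: [0.1, -0.2, -1.4]
width: 16.4
```

```bash
python3 - <<'E'
from lid import *
s=state();T=np.array(s["tool_rot"]);f=s["ee_pos"]+T@[0,0,320];print(s["time"],"foot",f,s["wrist_force"],s["width"])
vv,uu=np.mgrid[0:420,0:560]
for c in("side","wrist"):
    p=capture(c); W=w(p,uu,vv); im=p["img"].astype(int); r=np.hypot(W[...,0]-594,W[...,1]-165.6); ok=p["range_z"]>0
    m=ok&(r<76)&(W[...,2]<92)&(W[...,2]>20); h,e=np.histogram(W[m][:,2],np.arange(20,94,3)); print(c,dict(zip(e[:-1].tolist(),h.tolist())))
    for nm,mm in(("blue",(im[...,2]>im[...,0]+50)),("white",im.min(-1)>170)):
        k=(m&mm&(W[...,2]>np.percentile(W[m][:,2],30)+8)).astype(np.uint8); n,l,st,ce=cv2.connectedComponentsWithStats(k)
        for i in range(1,n):
            if st[i,4]>15: P=W[l==i]; P=P[P[:,2]>np.percentile(P[:,2],80)-3]; print(nm,st[i,4],P.mean(0).round(1))
    find(p,"rod_foot")
    m=ok&(r<95)&(abs(W[...,2]-95)<2); h=cv2.convexHull(W[m][:,:2].astype(np.float32))[:,0]; print("rim",cv2.minEnclosingCircle(h),W[m][:,:2].min(0),W[m][:,:2].max(0))
    save(p,"c_"+c)
E
```

```text
18.85 foot [592.40355521 166.46829568 129.77107613] [ 0.12221881 -0.16791256 -1.41088876] 16.444275908468956
side {20: 0, 23: 0, 26: 0, 29: 0, 32: 0, 35: 0, 38: 0, 41: 0, 44: 0, 47: 0, 50: 443, 53: 883, 56: 74, 59: 43, 62: 54, 65: 69, 68: 68, 71: 120, 74: 341, 77: 24, 80: 0, 83: 0, 86: 0, 89: 0}
blue 206 [585.2 187.1  75.2]
blue 98 [624.1 174.9  75.3]
white 94 [568.6 152.3  75.1]
white 91 [621.4 144.3  75.2]
white 102 [592.8 132.8  75.3]
rod_foot 0.96 [212. 331.] range [373. -36.  14.] 
rod_foot 0.94 [329. 217.] range [590. 154. 131.] 
rod_foot 0.21 [207. 265.] range [339. 126.  12.] 
rim ((595.0559692382812, 165.30311584472656), 89.27799987792969) [510.09082112  76.45526366] [683.95768088 252.72417689]
wrist {20: 0, 23: 0, 26: 0, 29: 0, 32: 0, 35: 0, 38: 0, 41: 0, 44: 0, 47: 3, 50: 8953, 53: 1462, 56: 193, 59: 226, 62: 227, 65: 240, 68: 267, 71: 1060, 74: 1251, 77: 0, 80: 0, 83: 0, 86: 0, 89: 0}
blue 1095 [584.6 189.   74.1]
blue 285 [619.6 180.5  73.9]
white 365 [567.7 154.7  74.2]
white 328 [593.4 132.8  74.1]
white 50 [614.2 144.8  74.1]
rod_foot 0.66 [280. 192.] range [573. 166. 152.] 
rod_foot 0.27 [279. 191.] range [573. 165. 151.] 
rim ((596.474365234375, 165.27764892578125), 88.08015441894531) [508.59727568  77.89735645] [683.27294658 252.41022049]
```

View pics/c_wrist.png

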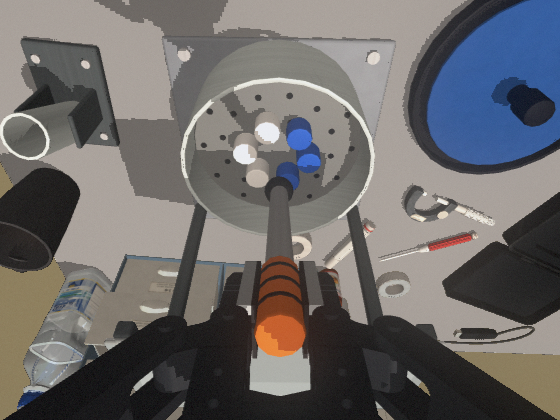

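```bash
python3 - <<'E'
from lid import *
plan([([595,165.5,71],None,8,-1)],-1,off=320)
E
```

```text
[[[0,0,0],[0.17,0,0.41],-1],[[0,0,0],[0.26,-0.01,0.65],-1],[[0,0,0],[0.33,0,0.79],-1],[[0,0,0],[0.36,0,0.87],-1],[[0,0,0],[0.35,-0.01,0.88],-1],[[0,0,0],[0.33,0,0.79],-1],[[0,0,0],[0.26,0,0.65],-1],[[0,0,0],[0.17,-0.01,0.41],-1]]
end grasp [595.  165.5  71. ]
```

Emit:
jog_arm(moves=[[[0, 0, 0], [0.17, 0, 0.41], -1], [[0, 0, 0], [0.26, -0.01, 0.65], -1], [[0, 0, 0], [0.33, 0, 0.79], -1], [[0, 0, 0], [0.36, 0, 0.87], -1], [[0, 0, 0], [0.35, -0.01, 0.88], -1], [[0, 0, 0], [0.33, 0, 0.79], -1], [[0, 0, 0], [0.26, 0, 0.65], -1], [[0, 0, 0], [0.17, -0.01, 0.41], -1]])

```text
time: 19.85
ee_pos: [460.2, 156.3, 360.3]
tool_rot: [[-0.904, -0.07, 0.421], [-0.064, 0.998, 0.029], [-0.422, -0.001, -0.907]]
wrist_force: [0.1, 0.8, -1.7]
width: 16.7
```

Emit:
jog_arm(moves=[[[0, 0, 0], [0.03, 0, 0.06], -1], [[0, 0, 0], [0.03, 0, 0.06], -1], [[0, 0, 0], [0.03, 0, 0.06], -1], [[0, 0, 0], [0.03, 0, 0.06], -1], [[0, 0, 0], [0.03, 0, 0.06], -1], [[0, 0, 0], [0.03, 0, 0.06], -1], [[0, 0, 0], [0, 0, 0], -1], [[0, 0, 0], [0, 0, 0], -1]])

```text
time: 20.65
ee_pos: [460.2, 156.4, 357.2]
tool_rot: [[-0.904, -0.07, 0.422], [-0.064, 0.998, 0.029], [-0.423, -0.001, -0.906]]
wrist_force: [-0.3, -0.0, -1.8]
width: 16.2
```

```bash
python3 - <<'E'
from lid import *
s=state();T=np.array(s["tool_rot"]);f=s["ee_pos"]+T@[0,0,320];print(s["time"],"foot",f,s["wrist_force"],s["width"])
E
```

```text
20.65 foot [595.1648471  165.67572118  67.24160117] [-0.25682025 -0.02562636 -1.81463162] 16.225835183988938
```

Emit:
jog_arm(moves=[[[0, 0, 0], [0.03, 0, 0.06], -1], [[0, 0, 0], [0.03, 0, 0.06], -1], [[0, 0, 0], [0.03, 0, 0.06], -1], [[0, 0, 0], [0.03, 0, 0.06], -1], [[0, 0, 0], [0.03, 0, 0.06], -1], [[0, 0, 0], [0, 0, 0], -1], [[0, 0, 0], [0, 0, 0], -1], [[0, 0, 0], [0, 0, 0], -1]])

```text
time: 21.45
ee_pos: [460.5, 156.6, 355.6]
tool_rot: [[-0.903, -0.07, 0.425], [-0.063, 0.998, 0.03], [-0.426, 0.0, -0.905]]
wrist_force: [-9.5, -0.7, 17.6]
width: 16.5
```

```bash
cat > stir.py <<'E'
from lid import *
import sys
def stir(th,r,z,start=None,n0=0):
    w=[]
    if n0: w.append(([595,165.5,z],None,n0,-1))
    for t,q in zip(th,r):
        a=np.radians(t+4); w.append(([595+q*np.cos(a),165.5+q*np.sin(a),z],None,1,-1))
    return plan(w,-1,off=320,start=start)
E
python3 - <<'E'
from stir import *
R=lean(25,4,True); s=state(); st=(np.array(s["ee_pos"])+[0,0,0],R)
st=(np.array([595,165.5,65.8])-R@[0,0,320],R)
stir(np.r_[0,0,np.linspace(0,360,29)[1:]],np.r_[6,12,np.linspace(16,52,28)],70,st,2)
E
```

```text
[[[0,0,0],[-0.09,0,-0.19],-1],[[0,0,0],[-0.09,0,-0.19],-1],[[0,0,0],[-0.54,0,0.25],-1],[[0,0,0],[-0.55,0,0.26],-1],[[0,0,0],[-0.32,0.36,0.15],-1],[[0,0,0],[0,0.39,-0],-1],[[0,0,0],[0.09,0.41,-0.04],-1],[[0,0,0],[0.19,0.4,-0.09],-1]]
[[[0,0,0],[0.29,0.36,-0.14],-1],[[0,0,0],[0.39,0.29,-0.18],-1],[[0,0,0],[0.45,0.19,-0.21],-1],[[0,0,0],[0.51,0.07,-0.24],-1],[[0,0,0],[0.54,-0.07,-0.25],-1],[[0,0,0],[0.53,-0.21,-0.25],-1],[[0,0,0],[0.5,-0.36,-0.23],-1],[[0,0,0],[0.43,-0.5,-0.2],-1]]
[[[0,0,0],[0.32,-0.62,-0.15],-1],[[0,0,0],[0.19,-0.71,-0.09],-1],[[0,0,0],[0.05,-0.77,-0.02],-1],[[0,0,0],[-0.13,-0.79,0.06],-1],[[0,0,0],[-0.29,-0.77,0.14],-1],[[0,0,0],[-0.46,-0.69,0.21],-1],[[0,0,0],[-0.61,-0.58,0.29],-1],[[0,0,0],[-0.74,-0.43,0.34],-1]]
[[[0,0,0],[-0.84,-0.24,0.39],-1],[[0,0,0],[-0.88,-0.02,0.41],-1],[[0,0,0],[-0.9,0.21,0.42],-1],[[0,0,0],[-0.85,0.43,0.4],-1],[[0,0,0],[-0.77,0.66,0.36],-1],[[0,0,0],[-0.63,0.85,0.29],-1],[[0,0,0],[-0.44,1.01,0.21],-1],[[0,0,0],[-0.24,1.13,0.11],-1]]
end grasp [646.9 169.1  70. ]
```

Emit:
jog_arm(moves=[[[0, 0, 0], [-0.09, 0, -0.19], -1], [[0, 0, 0], [-0.09, 0, -0.19], -1], [[0, 0, 0], [-0.54, 0, 0.25], -1], [[0, 0, 0], [-0.55, 0, 0.26], -1], [[0, 0, 0], [-0.32, 0.36, 0.15], -1], [[0, 0, 0], [0, 0.39, 0], -1], [[0, 0, 0], [0.09, 0.41, -0.04], -1], [[0, 0, 0], [0.19, 0.4, -0.09], -1]])

```text
time: 22.25
ee_pos: [471.3, 173.2, 357.9]
tool_rot: [[-0.904, -0.07, 0.422], [-0.064, 0.998, 0.029], [-0.423, -0.001, -0.906]]
wrist_force: [0.0, -0.5, -2.3]
width: 16.6
```

```bash
python3 - <<'E'
from lid import *
s=state();T=np.array(s["tool_rot"]);f=s["ee_pos"]+T@[0,0,320];print(s["time"],"foot",f,s["wrist_force"],s["width"])
E
```

```text
22.25 foot [606.17694905 182.47684954  67.81643928] [ 0.01677874 -0.4589392  -2.25388011] 16.642385064468844
```

Emit:
jog_arm(moves=[[[0, 0, 0], [0.29, 0.36, -0.14], -1], [[0, 0, 0], [0.39, 0.29, -0.18], -1], [[0, 0, 0], [0.45, 0.19, -0.21], -1], [[0, 0, 0], [0.51, 0.07, -0.24], -1], [[0, 0, 0], [0.54, -0.07, -0.25], -1], [[0, 0, 0], [0.53, -0.21, -0.25], -1], [[0, 0, 0], [0.5, -0.36, -0.23], -1], [[0, 0, 0], [0.43, -0.5, -0.2], -1]])

```text
time: 23.05
ee_pos: [431.0, 167.3, 358.1]
tool_rot: [[-0.904, -0.07, 0.422], [-0.064, 0.998, 0.029], [-0.423, -0.001, -0.906]]
wrist_force: [-0.1, -0.9, -0.9]
width: 16.5
```

Emit:
jog_arm(moves=[[[0, 0, 0], [0.32, -0.62, -0.15], -1], [[0, 0, 0], [0.19, -0.71, -0.09], -1], [[0, 0, 0], [0.05, -0.77, -0.02], -1], [[0, 0, 0], [-0.13, -0.79, 0.06], -1], [[0, 0, 0], [-0.29, -0.77, 0.14], -1], [[0, 0, 0], [-0.46, -0.69, 0.21], -1], [[0, 0, 0], [-0.61, -0.58, 0.29], -1], [[0, 0, 0], [-0.74, -0.43, 0.34], -1]])

```text
time: 23.85
ee_pos: [454.0, 114.6, 358.0]
tool_rot: [[-0.904, -0.069, 0.422], [-0.063, 0.998, 0.029], [-0.423, -0.001, -0.906]]
wrist_force: [-0.7, 1.0, -1.2]
width: 16.5
```

Emit:
jog_arm(moves=[[[0, 0, 0], [-0.84, -0.24, 0.39], -1], [[0, 0, 0], [-0.88, -0.02, 0.41], -1], [[0, 0, 0], [-0.9, 0.21, 0.42], -1], [[0, 0, 0], [-0.85, 0.43, 0.4], -1], [[0, 0, 0], [-0.77, 0.66, 0.36], -1], [[0, 0, 0], [-0.63, 0.85, 0.29], -1], [[0, 0, 0], [-0.44, 1.01, 0.21], -1], [[0, 0, 0], [-0.24, 1.13, 0.11], -1]])

```text
time: 24.65
ee_pos: [512.4, 161.1, 358.0]
tool_rot: [[-0.904, -0.07, 0.422], [-0.064, 0.998, 0.029], [-0.423, -0.001, -0.906]]
wrist_force: [0.7, -0.4, -2.2]
width: 16.5
```

```bash
python3 - <<'E'
from stir import *
s=state();T=np.array(s["tool_rot"]);f=s["ee_pos"]+T@[0,0,320];print(s["time"],"foot",f,s["wrist_force"],s["width"])
p=capture("side"); save(p,"d3")
R=lean(25,4,True); a=np.radians(4)
st=(np.array([595+52*np.cos(a),165.5+52*np.sin(a),68])-R@[0,0,320],R)
stir(np.arange(1,33)*360/28,np.full(32,52.),68,st)
E
```

```text
24.65 foot [647.37285589 170.46090093  68.00971505] [ 0.69615941 -0.36595482 -2.20346446] 16.461130022942545
[[[0,0,0],[0.12,1.16,-0.06],-1],[[0,0,0],[0.35,1.1,-0.16],-1],[[0,0,0],[0.56,0.98,-0.26],-1],[[0,0,0],[0.74,0.83,-0.35],-1],[[0,0,0],[0.9,0.62,-0.41],-1],[[0,0,0],[0.99,0.38,-0.47],-1],[[0,0,0],[1.05,0.13,-0.49],-1],[[0,0,0],[1.05,-0.13,-0.49],-1]]
[[[0,0,0],[1.0,-0.38,-0.46],-1],[[0,0,0],[0.89,-0.62,-0.42],-1],[[0,0,0],[0.75,-0.83,-0.35],-1],[[0,0,0],[0.56,-0.98,-0.26],-1],[[0,0,0],[0.35,-1.1,-0.16],-1],[[0,0,0],[0.12,-1.16,-0.06],-1],[[0,0,0],[-0.12,-1.16,0.06],-1],[[0,0,0],[-0.35,-1.1,0.16],-1]]
[[[0,0,0],[-0.56,-0.98,0.26],-1],[[0,0,0],[-0.75,-0.83,0.35],-1],[[0,0,0],[-0.89,-0.62,0.42],-1],[[0,0,0],[-1.0,-0.38,0.46],-1],[[0,0,0],[-1.05,-0.13,0.49],-1],[[0,0,0],[-1.05,0.13,0.49],-1],[[0,0,0],[-0.99,0.38,0.47],-1],[[0,0,0],[-0.9,0.62,0.41],-1]]
[[[0,0,0],[-0.74,0.83,0.35],-1],[[0,0,0],[-0.56,0.98,0.26],-1],[[0,0,0],[-0.35,1.1,0.16],-1],[[0,0,0],[-0.12,1.16,0.06],-1],[[0,0,0],[0.12,1.16,-0.06],-1],[[0,0,0],[0.35,1.1,-0.16],-1],[[0,0,0],[0.56,0.98,-0.26],-1],[[0,0,0],[0.74,0.83,-0.35],-1]]
end grasp [624.5 208.4  68. ]
```

View pics/d3.png

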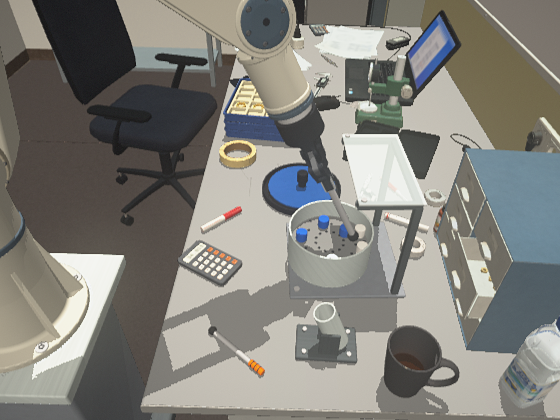

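Emit:
jog_arm(moves=[[[0, 0, 0], [0.12, 1.16, -0.06], -1], [[0, 0, 0], [0.35, 1.1, -0.16], -1], [[0, 0, 0], [0.56, 0.98, -0.26], -1], [[0, 0, 0], [0.74, 0.83, -0.35], -1], [[0, 0, 0], [0.9, 0.62, -0.41], -1], [[0, 0, 0], [0.99, 0.38, -0.47], -1], [[0, 0, 0], [1.05, 0.13, -0.49], -1], [[0, 0, 0], [1.05, -0.13, -0.49], -1]])

```text
time: 25.5
ee_pos: [443.9, 205.5, 357.6]
tool_rot: [[-0.905, -0.07, 0.421], [-0.065, 0.998, 0.027], [-0.421, -0.003, -0.907]]
wrist_force: [1.8, -5.9, -1.3]
width: 16.8
```

Emit:
jog_arm(moves=[[[0, 0, 0], [1.0, -0.38, -0.46], -1], [[0, 0, 0], [0.89, -0.62, -0.42], -1], [[0, 0, 0], [0.75, -0.83, -0.35], -1], [[0, 0, 0], [0.56, -0.98, -0.26], -1], [[0, 0, 0], [0.35, -1.1, -0.16], -1], [[0, 0, 0], [0.12, -1.16, -0.06], -1], [[0, 0, 0], [-0.12, -1.16, 0.06], -1], [[0, 0, 0], [-0.35, -1.1, 0.16], -1]])

```text
time: 26.3
ee_pos: [415.1, 130.2, 358.7]
tool_rot: [[-0.903, -0.07, 0.424], [-0.063, 0.998, 0.031], [-0.425, 0.001, -0.905]]
wrist_force: [3.4, 1.8, -2.2]
width: 16.5
```

Emit:
jog_arm(moves=[[[0, 0, 0], [-0.56, -0.98, 0.26], -1], [[0, 0, 0], [-0.75, -0.83, 0.35], -1], [[0, 0, 0], [-0.89, -0.62, 0.42], -1], [[0, 0, 0], [-1.0, -0.38, 0.46], -1], [[0, 0, 0], [-1.05, -0.13, 0.49], -1], [[0, 0, 0], [-1.05, 0.13, 0.49], -1], [[0, 0, 0], [-0.99, 0.38, 0.47], -1], [[0, 0, 0], [-0.9, 0.62, 0.41], -1]])

```text
time: 27.1
ee_pos: [496.1, 118.3, 358.0]
tool_rot: [[-0.904, -0.07, 0.422], [-0.063, 0.998, 0.029], [-0.423, -0.001, -0.906]]
wrist_force: [-0.3, -0.4, -1.1]
width: 16.4
```

Emit:
jog_arm(moves=[[[0, 0, 0], [-0.74, 0.83, 0.35], -1], [[0, 0, 0], [-0.56, 0.98, 0.26], -1], [[0, 0, 0], [-0.35, 1.1, 0.16], -1], [[0, 0, 0], [-0.12, 1.16, 0.06], -1], [[0, 0, 0], [0.12, 1.16, -0.06], -1], [[0, 0, 0], [0.35, 1.1, -0.16], -1], [[0, 0, 0], [0.56, 0.98, -0.26], -1], [[0, 0, 0], [0.74, 0.83, -0.35], -1]])

```text
time: 27.9
ee_pos: [489.3, 200.1, 357.8]
tool_rot: [[-0.904, -0.07, 0.421], [-0.064, 0.998, 0.029], [-0.422, -0.001, -0.907]]
wrist_force: [-0.6, -0.4, -2.4]
width: 16.3
```

```bash
cat > chk.py <<'E'
from lid import *
s=state();T=np.array(s["tool_rot"]);f=s["ee_pos"]+T@[0,0,320];print(s["time"],"foot",f,s["wrist_force"],s["width"])
vv,uu=np.mgrid[0:420,0:560]
for c in("side","wrist"):
    p=capture(c); W=w(p,uu,vv); im=p["img"].astype(int); r=np.hypot(W[...,0]-595,W[...,1]-165.5); m=(p["range_z"]>0)&(r<84)&(W[...,2]<85)&(W[...,2]>60)
    for nm,mm in(("blue",(im[...,2]>im[...,0]+50)),("white",im.min(-1)>170)):
        n,l,st,ce=cv2.connectedComponentsWithStats((m&mm).astype(np.uint8))
        print(c,nm,[(int(st[i,4]),W[l==i].mean(0).round().tolist()) for i in range(1,n) if st[i,4]>15])
E
python3 chk.py
```

```text
27.9 foot [624.03683746 209.22401975  67.68087943] [-0.63812552 -0.35160129 -2.4424543 ] 16.302880595565984
side blue [(105, [573.0, 228.0, 72.0]), (114, [541.0, 205.0, 71.0]), (40, [536.0, 135.0, 75.0])]
side white [(85, [647.0, 211.0, 73.0]), (83, [667.0, 147.0, 74.0])]
wrist blue [(810, [533.0, 136.0, 74.0]), (699, [542.0, 208.0, 74.0]), (851, [571.0, 232.0, 72.0])]
wrist white [(443, [619.0, 97.0, 74.0]), (59, [644.0, 224.0, 74.0]), (305, [667.0, 151.0, 74.0])]
```

Emit:
jog_arm(moves=[[[0, 0, 0], [0.9, 0.62, -0.41], -1], [[0, 0, 0], [0.99, 0.38, -0.47], -1], [[0, 0, 0], [1.05, 0.13, -0.49], -1], [[0, 0, 0], [1.05, -0.13, -0.49], -1], [[0, 0, 0], [1.0, -0.38, -0.46], -1], [[0, 0, 0], [0.89, -0.62, -0.42], -1], [[0, 0, 0], [0.75, -0.83, -0.35], -1], [[0, 0, 0], [0.56, -0.98, -0.26], -1]])

```text
time: 28.8
ee_pos: [411.5, 175.1, 358.5]
tool_rot: [[-0.903, -0.071, 0.424], [-0.064, 0.997, 0.03], [-0.425, -0.0, -0.905]]
wrist_force: [3.6, -1.0, -2.8]
width: 16.7
```

Emit:
jog_arm(moves=[[[0, 0, 0], [0.35, -1.1, -0.16], -1], [[0, 0, 0], [0.12, -1.16, -0.06], -1], [[0, 0, 0], [-0.12, -1.16, 0.06], -1], [[0, 0, 0], [-0.35, -1.1, 0.16], -1], [[0, 0, 0], [-0.56, -0.98, 0.26], -1], [[0, 0, 0], [-0.75, -0.83, 0.35], -1], [[0, 0, 0], [-0.89, -0.62, 0.42], -1], [[0, 0, 0], [-1.0, -0.38, 0.46], -1]])

```text
time: 29.6
ee_pos: [451.9, 104.3, 358.1]
tool_rot: [[-0.904, -0.069, 0.422], [-0.063, 0.998, 0.029], [-0.423, -0.0, -0.906]]
wrist_force: [-0.2, 0.1, -1.7]
width: 16.4
```

Emit:
jog_arm(moves=[[[0, 0, 0], [-1.05, -0.13, 0.49], -1], [[0, 0, 0], [-1.05, 0.13, 0.49], -1], [[0, 0, 0], [-0.99, 0.38, 0.47], -1], [[0, 0, 0], [-0.9, 0.62, 0.41], -1], [[0, 0, 0], [-0.74, 0.83, 0.35], -1], [[0, 0, 0], [-0.56, 0.98, 0.26], -1], [[0, 0, 0], [-0.35, 1.1, 0.16], -1], [[0, 0, 0], [-0.12, 1.16, 0.06], -1]])

```text
time: 30.4
ee_pos: [511.8, 160.9, 357.5]
tool_rot: [[-0.905, -0.07, 0.42], [-0.064, 0.998, 0.028], [-0.421, -0.001, -0.907]]
wrist_force: [-0.5, 1.0, -2.1]
width: 16.5
```

```bash
python3 chk.py; python3 - <<'E'
from lid import *
s=state(); print(np.round(s["joint_positions"],1),s["ee_pos"],np.round(s["torque"],3))
p=capture("side"); save(p,"d4")
plan([([592,165.3,68.5],lean(30,4,True),8,-1),([590,165.2,68.5],lean(52,4,True),16,-1)],-1,off=320)
E
```

```text
30.4 foot [646.28508546 169.9260699   67.29050838] [-0.52465514  0.95331445 -2.05219423] 16.499532339980405
side blue [(113, [560.0, 219.0, 71.0]), (115, [534.0, 191.0, 71.0]), (31, [545.0, 124.0, 75.0])]
side white [(68, [648.0, 213.0, 74.0]), (94, [667.0, 159.0, 73.0]), (28, [631.0, 110.0, 75.0])]
wrist blue [(1189, [534.0, 194.0, 74.0]), (1180, [541.0, 122.0, 73.0]), (1142, [558.0, 222.0, 73.0])]
wrist white [(231, [629.0, 104.0, 74.0]), (187, [642.0, 216.0, 74.0]), (46, [661.0, 160.0, 74.0])]
[ 19.4  10.7 115.9 -12.9  30.  -64.8] [511.80857489 161.44384285 357.64176459] [0.06  0.943 0.053]
[[[0,-0.007,0],[0.59,-0.01,-0.18],-1],[[0,-0.01,0],[0.9,-0.01,-0.29],-1],[[0,-0.013,0.001],[1.13,-0.02,-0.35],-1],[[0,-0.014,-0],[1.22,-0.01,-0.41],-1],[[0,-0.014,0],[1.22,-0.02,-0.41],-1],[[0,-0.013,0.001],[1.11,-0.02,-0.39],-1],[[0,-0.011,-0],[0.89,-0.01,-0.32],-1],[[0,-0.006,-0],[0.57,-0.01,-0.21],-1]]
[[[0,-0.012,0],[0.4,0,-0],-1],[[0,-0.017,0],[0.54,0,-0],-1],[[0,-0.021,0],[0.68,0,0],-1],[[0,-0.024,0],[0.79,0,0],-1],[[0,-0.028,0],[0.88,0,0.01],-1],[[0,-0.029,0],[0.94,0,0],-1],[[0,-0.03,0],[0.99,0,0.01],-1],[[0,-0.031,0],[1.0,0,0],-1]]
[[[0,-0.031,0],[1.01,0,0.01],-1],[[0,-0.031,0],[0.98,0,0],-1],[[0,-0.029,0],[0.94,0,0],-1],[[0,-0.027,0],[0.88,0,0.01],-1],[[0,-0.024,0],[0.79,0,-0],-1],[[0,-0.021,0],[0.67,0,-0.01],-1],[[0,-0.017,0],[0.55,0,0],-1],[[0,-0.012,0],[0.39,0,0],-1]]
end grasp [590.  165.1  68.5]
```

```bash
cat > kin.py <<'E'
import numpy as np
from scipy.spatial.transform import Rotation as Ro
from scipy.optimize import least_squares
rz=lambda a:Ro.from_euler('z',a,degrees=True).as_matrix(); ry=lambda a:Ro.from_euler('y',a,degrees=True).as_matrix()
def fk(j,q):
    a1,d1,L2,L3,d6=q[:5]
    A=rz(j[0]); p=A@[a1,0,d1]; A=A@ry(j[1]); p=p+A@[0,0,L2]; A=A@ry(j[2]); p=p+A@[0,0,L3]; A=A@rz(j[3])@ry(j[4]); p=p+A@[0,0,d6]; A=A@rz(j[5]+90)
    return p,A
D=[([-68.491,20.225,93.587,0,66.188,-.138],[230.547,-580.928,404.681]),([-10.8,-.1,113.9,0,66.2,-51.1],[420.4,-78.6,440.3])]
from plant import state
s=state(); D.append((s["joint_positions"],s["ee_pos"]))
q=least_squares(lambda q:np.concatenate([fk(j,q)[0]-p for j,p in D]),[20,180,570,447,128]).x
q0=q
def ik(P,R,seed):
    return least_squares(lambda j:np.r_[(fk(j,q)[0]-P)/10,(fk(j,q)[1]-R).ravel()*20],seed).x
E
python3 - <<'E'
from kin import *; from pl import lean
print(q.round(1),[ (fk(j,q)[0]-p).round(1).tolist() for j,p in D]); print(np.round(fk(*(D[2][0],q))[1]-s["tool_rot"],2))
for hd in (4,30,40,50,60):
    j=np.array(s["joint_positions"],float)
    for h,l in [(h,30) for h in np.arange(4,hd+1,6)]+[(hd,l) for l in range(30,71,5)]:
        R=lean(l,h,True); P=np.array([592,165.5,67.5])-R@[0,0,320]; j=ik(P,R,j); e=np.linalg.norm(fk(j,q)[0]-P)
        if l>=45: print(hd,l,j.round(),round(e,1),P.round())
E
```

```text
[ 19.  184.5 568.2 447.3 131.9] [[-1.5, -0.2, 0.5], [-0.7, -1.5, -0.0], [-0.1, 2.8, -0.5]]
[[ 0.  0.  0.]
 [ 0.  0. -0.]
 [ 0. -0. -0.]]
4 45 [  28.    3.  142. -113.   18.   41.] 0.0 [366. 150. 294.]
4 50 [  30.    5.  146. -132.   27.   62.] 0.0 [347. 148. 273.]
4 55 [  32.    9.  151. -141.   38.   74.] 0.0 [331. 147. 251.]
4 60 [  34.   15.  155. -146.   51.   83.] 0.0 [316. 146. 228.]
4 65 [  37.   24.  159. -148.   67.   91.] 0.0 [303. 145. 203.]
4 70 [  39.   35.  162. -147.   84.   99.] 0.0 [292. 145. 177.]
30 45 [   1.    4.  141.  105.   21. -218.] 0.0 [396.  52. 294.]
30 50 [  -1.    6.  145.  123.   29. -238.] 0.0 [380.  43. 273.]
30 55 [  -4.   10.  150.  133.   39. -252.] 0.0 [365.  34. 251.]
30 60 [  -7.   15.  154.  138.   51. -262.] 0.0 [352.  27. 228.]
30 65 [  -9.   23.  157.  141.   65. -270.] 0.0 [341.  20. 203.]
30 70 [ -12.   34.  160.  141.   80. -279.] 0.0 [332.  15. 177.]
40 45 [  -7.    7.  137.   87.   31. -214.] 0.0 [419.  20. 294.]
40 50 [ -10.    9.  141.  100.   37. -230.] 0.0 [404.   8. 273.]
40 55 [ -13.   13.  145.  109.   44. -243.] 0.0 [391.  -3. 
[... 280 characters left out ...]
 13.  135.   85.   44. -227.] 0.0 [434. -22. 273.]
50 55 [ -18.   16.  138.   92.   50. -238.] 0.0 [424. -35. 251.]
50 60 [ -22.   21.  140.   97.   56. -248.] 0.0 [414. -47. 228.]
50 65 [ -24.   26.  142.  100.   62. -257.] 0.0 [406. -57. 203.]
50 70 [ -27.   32.  143.  102.   69. -265.] 0.0 [399. -65. 177.]
60 45 [ -14.   15.  126.   66.   48. -215.] 0.0 [479. -30. 294.]
60 50 [ -18.   17.  128.   73.   52. -225.] 0.0 [469. -47. 273.]
60 55 [ -21.   20.  130.   78.   56. -234.] 0.0 [461. -62. 251.]
60 60 [ -24.   24.  132.   82.   60. -242.] 0.0 [453. -74. 228.]
60 65 [ -26.   29.  133.   85.   65. -250.] 0.0 [447. -86. 203.]
60 70 [ -28.   33.  134.   87.   70. -257.] 0.0 [442. -95. 177.]
```

```bash
cat > fin.py <<'E'
from pl import *; from kin import *
Rt=lambda l,h,r:lean(l,h,True)@rz(r)
e=lambda n:(lambda t:t*t*(3-2*t)*.5+t*.5)(np.arange(1,n+1)/n)
def seg(a,b,n): return [tuple(np.array(a)+(np.array(b)-np.array(a))*t) for t in e(n)]
if __name__=="__main__":
    f=np.array(s["ee_pos"])+np.array(s["tool_rot"])@[0,0,320]
    A=(*f,25,4,0); B=(597,166,68,32,10,10); C=(594,165,68,42,50,97); Dd=(594,164,68,60,50,97)
    S=seg(A,B,8)+seg(B,C,24)+seg(C,Dd,8)
    j=np.array(s["joint_positions"],float)
    for k,(x,y,z,l,h,r) in enumerate(S):
        R=Rt(l,h,r); P=np.array([x,y,z])-R@[0,0,320]; j2=ik(P,R,j); d=np.abs(j2-j); 
        if (d>[8.5,8.5,10.5,12,12,12]).any() or k%8==7: print(k,j2.round(),d.round(1),P.round())
        j=j2
    plan([(np.array(w[:3]),Rt(*w[3:]),1,-1) for w in S],-1,off=320)
E
python3 fin.py
```

```text
7 [ 19.   3. 129. -17.  17. -56.] [0.1 0.6 1.1 0.3 1.1 0.7] [430. 137. 339.]
15 [ 11.   2. 132.  30.  13. -92.] [1.4 0.  0.4 9.4 0.3 7.8] [426.  97. 330.]
23 [  -2.    5.  133.   68.   26. -117.] [1.5 0.6 0.2 1.3 2.1 0.3] [436.  41. 317.]
31 [  -9.   10.  130.   69.   38. -108.] [0.5 0.4 0.3 0.2 0.9 1. ] [456.   1. 306.]
39 [ -22.   21.  140.   96.   56. -151.] [0.9 1.4 0.6 1.3 1.9 2.9] [416. -48. 228.]
[[[-0.004,-0.011,0.009],[0.74,-0.13,-0.18],-1],[[-0.006,-0.015,0.009],[0.99,-0.2,-0.25],-1],[[-0.007,-0.017,0.012],[1.17,-0.26,-0.32],-1],[[-0.009,-0.018,0.012],[1.26,-0.31,-0.35],-1],[[-0.01,-0.018,0.013],[1.24,-0.33,-0.37],-1],[[-0.01,-0.016,0.012],[1.14,-0.34,-0.35],-1],[[-0.008,-0.014,0.01],[0.93,-0.3,-0.3],-1],[[-0.006,-0.009,0.008],[0.65,-0.22,-0.21],-1]]
[[[-0.01,-0.002,0.021],[0.09,-0.3,-0.01],-1],[[-0.011,-0.003,0.026],[0.09,-0.37,0],-1],[[-0.013,-0.002,0.031],[0.08,-0.42,-0],-1],[[-0.016,-0.001,0.034],[0.06,-0.49,-0],-1],[[-0.016,-0.001,0.037],[0.04,-0.54,-0.01],-1],[[-0.019,0,0.04],[0.01,-0.59,0],-1],[[-0.019,0.002,0.043],[-0.04,-0.63,0],-1],[[-0.021,0.004,0.045],[-0.09,-0.
[... 350 characters left out ...]
]
[[[-0.014,0.018,0.047],[-0.55,-0.47,0],-1],[[-0.013,0.018,0.045],[-0.56,-0.41,0],-1],[[-0.01,0.018,0.042],[-0.56,-0.35,-0],-1],[[-0.008,0.017,0.039],[-0.55,-0.29,-0],-1],[[-0.007,0.017,0.036],[-0.51,-0.24,-0],-1],[[-0.006,0.015,0.033],[-0.48,-0.19,-0.01],-1],[[-0.004,0.013,0.028],[-0.42,-0.14,0],-1],[[-0.003,0.012,0.023],[-0.35,-0.1,0],-1]]
[[[-0.026,0.003,0],[-0.11,-0.84,0.01],-1],[[-0.037,0.004,0],[-0.16,-1.2,0.01],-1],[[-0.045,0.006,0],[-0.18,-1.43,0.03],-1],[[-0.048,0.006,0],[-0.2,-1.54,0.03],-1],[[-0.048,0.006,0],[-0.2,-1.55,0.02],-1],[[-0.044,0.005,0],[-0.19,-1.42,0.03],-1],[[-0.037,0.005,0],[-0.15,-1.2,0.01],-1],[[-0.027,0.003,0],[-0.11,-0.84,0.01],-1]]
end grasp [594.  164.1  68.1]
```

Emit:
jog_arm(moves=[[[-0.004, -0.011, 0.009], [0.74, -0.13, -0.18], -1], [[-0.006, -0.015, 0.009], [0.99, -0.2, -0.25], -1], [[-0.007, -0.017, 0.012], [1.17, -0.26, -0.32], -1], [[-0.009, -0.018, 0.012], [1.26, -0.31, -0.35], -1], [[-0.01, -0.018, 0.013], [1.24, -0.33, -0.37], -1], [[-0.01, -0.016, 0.012], [1.14, -0.34, -0.35], -1], [[-0.008, -0.014, 0.01], [0.93, -0.3, -0.3], -1], [[-0.006, -0.009, 0.008], [0.65, -0.22, -0.21], -1]])

```text
time: 31.35
ee_pos: [429.1, 135.2, 339.6]
tool_rot: [[-0.852, -0.023, 0.524], [0.029, 0.995, 0.092], [-0.524, 0.093, -0.847]]
wrist_force: [0.7, -0.5, -2.3]
width: 16.4
```

Emit:
jog_arm(moves=[[[-0.01, -0.002, 0.021], [0.09, -0.3, -0.01], -1], [[-0.011, -0.003, 0.026], [0.09, -0.37, 0], -1], [[-0.013, -0.002, 0.031], [0.08, -0.42, 0], -1], [[-0.016, -0.001, 0.034], [0.06, -0.49, 0], -1], [[-0.016, -0.001, 0.037], [0.04, -0.54, -0.01], -1], [[-0.019, 0, 0.04], [0.01, -0.59, 0], -1], [[-0.019, 0.002, 0.043], [-0.04, -0.63, 0], -1], [[-0.021, 0.004, 0.045], [-0.09, -0.66, 0], -1]])

```text
time: 32.15
ee_pos: [426.1, 96.3, 330.7]
tool_rot: [[-0.833, 0.145, 0.535], [0.299, 0.93, 0.214], [-0.466, 0.337, -0.818]]
wrist_force: [0.3, 0.8, -1.3]
width: 16.3
```

Emit:
jog_arm(moves=[[[-0.021, 0.005, 0.047], [-0.15, -0.69, 0], -1], [[-0.021, 0.008, 0.048], [-0.2, -0.69, 0], -1], [[-0.021, 0.009, 0.049], [-0.27, -0.69, -0.01], -1], [[-0.021, 0.011, 0.05], [-0.34, -0.68, 0], -1], [[-0.019, 0.013, 0.05], [-0.39, -0.65, 0], -1], [[-0.019, 0.015, 0.05], [-0.44, -0.62, 0], -1], [[-0.018, 0.016, 0.049], [-0.49, -0.58, 0], -1], [[-0.015, 0.017, 0.048], [-0.53, -0.53, 0], -1]])

```text
time: 32.95
ee_pos: [436.5, 39.3, 316.8]
tool_rot: [[-0.779, 0.381, 0.497], [0.593, 0.706, 0.388], [-0.203, 0.597, -0.776]]
wrist_force: [0.7, -0.3, -1.1]
width: 16.3
```

Emit:
jog_arm(moves=[[[-0.014, 0.018, 0.047], [-0.55, -0.47, 0], -1], [[-0.013, 0.018, 0.045], [-0.56, -0.41, 0], -1], [[-0.01, 0.018, 0.042], [-0.56, -0.35, 0], -1], [[-0.008, 0.017, 0.039], [-0.55, -0.29, 0], -1], [[-0.007, 0.017, 0.036], [-0.51, -0.24, 0], -1], [[-0.006, 0.015, 0.033], [-0.48, -0.19, -0.01], -1], [[-0.004, 0.013, 0.028], [-0.42, -0.14, 0], -1], [[-0.003, 0.012, 0.023], [-0.35, -0.1, 0], -1]])

```text
time: 33.75
ee_pos: [456.7, -0.1, 306.0]
tool_rot: [[-0.701, 0.569, 0.431], [0.709, 0.484, 0.513], [0.083, 0.665, -0.742]]
wrist_force: [-0.1, -0.2, -1.0]
width: 16.6
```

```bash
python3 - <<'E'
from lid import *
s=state();T=np.array(s["tool_rot"]);f=s["ee_pos"]+T@[0,0,320];print(s["time"],"foot",f,s["wrist_force"],s["width"],np.round(s["joint_positions"]),"lean",np.degrees(np.arccos(-T[2,2])),"hd",np.degrees(np.arctan2(T[1,2],T[0,2])))
p=capture("side"); save(p,"d5"); find(p,"rod_foot"); find(p,"rod_grip")
E
```

```text
33.75 foot [594.64636756 164.21605335  68.55912402] [-0.14358168 -0.2499899  -1.01848795] 16.619721383769313 [ -13.   12.  128.   68.   40. -111.] lean 42.101052360036164 hd 49.97629981111546
rod_foot 0.73 [210. 331.] range [371. -37.  14.] 
rod_foot 0.57 [329. 239.] range [594. 152.  73.] 
rod_grip 0.72 [257. 370.] range [ 461. -107.    6.] 
rod_grip 0.58 [296. 218.] range [522.  66. 207.]
```

View pics/d5.png

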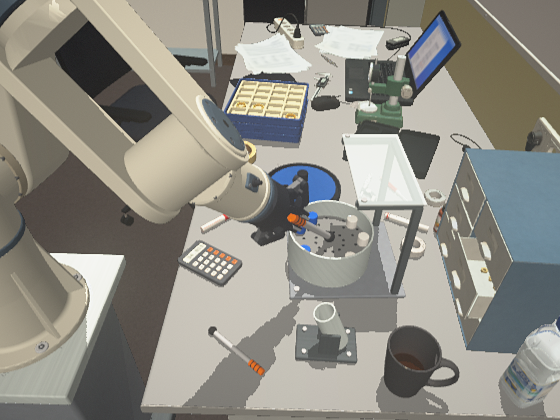

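Emit:
jog_arm(moves=[[[-0.026, 0.003, 0], [-0.11, -0.84, 0.01], -1], [[-0.037, 0.004, 0], [-0.16, -1.2, 0.01], -1], [[-0.045, 0.006, 0], [-0.18, -1.43, 0.03], -1], [[-0.048, 0.006, 0], [-0.2, -1.54, 0.03], -1], [[-0.048, 0.006, 0], [-0.2, -1.55, 0.02], -1], [[-0.044, 0.005, 0], [-0.19, -1.42, 0.03], -1], [[-0.037, 0.005, 0], [-0.15, -1.2, 0.01], -1], [[-0.027, 0.003, 0], [-0.11, -0.84, 0.01], -1]])

```text
time: 34.7
ee_pos: [415.7, -49.2, 227.5]
tool_rot: [[-0.72, 0.411, 0.559], [0.686, 0.3, 0.663], [0.105, 0.861, -0.498]]
wrist_force: [-0.6, 0.4, -1.4]
width: 16.9
```

```bash
python3 - <<'E'
from lid import *; from fin import *
s=state();T=np.array(s["tool_rot"]);f=s["ee_pos"]+T@[0,0,320];l=np.degrees(np.arccos(-T[2,2]));print(s["time"],"foot",f,s["wrist_force"],s["torque"],s["width"],np.round(s["joint_positions"]),"lean",l,"hd",np.degrees(np.arctan2(T[1,2],T[0,2])))
# clearance of rod over rim inner edge
u=-T[:,2]; h=np.array([u[0],u[1]])/np.hypot(u[0],u[1])
for r in (84,): 
    c=np.array([595,165.5]); d=f[:2]-c; b=d@h; t=-b+np.sqrt(b*b-d@d+r*r); print("axis z at rim",f[2]+t/np.tan(np.radians(l)),"need",95+7/np.sin(np.radians(l)))
S=seg((*f,l,50,97),(592,161.5,67,63.5,50,97),8)
plan([(np.array(w[:3]),Rt(*w[3:]),1,-1) for w in S],-1,off=320)
E
```

```text
34.7 foot [594.5808055  163.00684121  68.16764494] [-0.56957814  0.44651966 -1.42851471] [-0.58114562  0.50403604  0.01914094] 16.87486899668071 [ -27.   27.  134.   92.   58. -152.] lean 60.13156319940205 hd 49.87356674495
axis z at rim 115.15263346214621 need 103.07222356637658
[[[-0.005,0.003,-0],[-0.07,-0.17,-0.02],-1],[[-0.007,0,-0],[-0.02,-0.25,-0.02],-1],[[-0.008,0.001,-0],[-0.03,-0.3,-0.02],-1],[[-0.009,0.001,-0],[-0.02,-0.33,-0.03],-1],[[-0.009,0.002,-0],[-0.02,-0.33,-0.03],-1],[[-0.008,0.001,-0],[-0.03,-0.3,-0.03],-1],[[-0.007,0,-0],[-0.02,-0.25,-0.02],-1],[[-0.005,0.001,-0],[-0.01,-0.18,-0.01],-1]]
end grasp [592.  161.5  66.9]
```

Emit:
jog_arm(moves=[[[-0.005, 0.003, 0], [-0.07, -0.17, -0.02], -1], [[-0.007, 0, 0], [-0.02, -0.25, -0.02], -1], [[-0.008, 0.001, 0], [-0.03, -0.3, -0.02], -1], [[-0.009, 0.001, 0], [-0.02, -0.33, -0.03], -1], [[-0.009, 0.002, 0], [-0.02, -0.33, -0.03], -1], [[-0.008, 0.001, 0], [-0.03, -0.3, -0.03], -1], [[-0.007, 0, 0], [-0.02, -0.25, -0.02], -1], [[-0.005, 0.001, 0], [-0.01, -0.18, -0.01], -1]])

```text
time: 35.5
ee_pos: [408.1, -57.7, 210.1]
tool_rot: [[-0.725, 0.379, 0.575], [0.68, 0.261, 0.686], [0.11, 0.888, -0.446]]
wrist_force: [1.0, -0.2, -1.8]
width: 16.6
```

```bash
cat > cl.py <<'E'
from lid import *; from fin import *
s=state();T=np.array(s["tool_rot"]);f=s["ee_pos"]+T@[0,0,320];l=np.degrees(np.arccos(-T[2,2]));print(s["time"],"foot",f,s["wrist_force"],s["torque"],s["width"],np.round(s["joint_positions"]),"lean",l)
u=-T[:,2]; h=np.array([u[0],u[1]])/np.hypot(u[0],u[1])
c=np.array([595,165.5]); d=f[:2]-c; b=d@h; t=-b+np.sqrt(b*b-d@d+84**2); print("axis z at rim",f[2]+t/np.tan(np.radians(l)),"need",95+7/np.sin(np.radians(l)),"L",t/np.sin(np.radians(l)))
E
python3 - <<'E'
from cl import *
S=seg((*f,l,50,97),(f[0],f[1],66,65.5,50,97),8)
plan([(np.array(w[:3]),Rt(*w[3:]),1,-1) for w in S],-1,off=320)
E
```

```text
35.5 foot [592.0854281  161.67414234  67.25581871] [ 0.97608267 -0.19986316 -1.82863879] [-0.5904577   0.48390325 -0.02005554] 16.61428465377645 [ -29.   31.  135.   93.   62. -157.] lean 63.48250635831205
axis z at rim 106.77138004922068 need 102.8229939348421 L 88.50643877531645
[[[-0.003,0,-0.001],[0,-0.1,0],-1],[[-0.004,0.001,0],[-0.02,-0.15,0.01],-1],[[-0.005,0,0],[-0.02,-0.18,0.01],-1],[[-0.006,0.001,0],[-0.03,-0.19,0.01],-1],[[-0.005,0,0],[-0.02,-0.19,0.01],-1],[[-0.005,0.001,0],[-0.02,-0.17,0.01],-1],[[-0.004,0.001,0],[-0.02,-0.15,0],-1],[[-0.003,0,0],[-0.01,-0.1,0.01],-1]]
end grasp [592.1 161.7  66. ]
```

Emit:
jog_arm(moves=[[[-0.003, 0, -0.001], [0, -0.1, 0], -1], [[-0.004, 0.001, 0], [-0.02, -0.15, 0.01], -1], [[-0.005, 0, 0], [-0.02, -0.18, 0.01], -1], [[-0.006, 0.001, 0], [-0.03, -0.19, 0.01], -1], [[-0.005, 0, 0], [-0.02, -0.19, 0.01], -1], [[-0.005, 0.001, 0], [-0.02, -0.17, 0.01], -1], [[-0.004, 0.001, 0], [-0.02, -0.15, 0], -1], [[-0.003, 0, 0], [-0.01, -0.1, 0.01], -1]])

```text
time: 36.3
ee_pos: [405.0, -61.3, 198.8]
tool_rot: [[-0.728, 0.357, 0.585], [0.676, 0.237, 0.697], [0.11, 0.903, -0.415]]
wrist_force: [-0.3, -0.2, -1.5]
width: 16.8
```

```bash
python3 cl.py
```

```text
36.3 foot [592.14547499 161.77897976  66.09697749] [-0.3149965  -0.18584531 -1.51850126] [-0.52850356  0.41449304  0.03370222] 16.771779935697896 [ -31.   34.  135.   94.   64. -161.] lean 65.49870359953742
axis z at rim 102.24479779760964 need 102.69271441199386 L 87.16328595659306
```

Emit:
jog_arm(moves=[[[0, 0, 0], [-0.01, -0.05, 0.02], -1], [[0, 0, 0], [0, -0.05, 0.02], -1], [[0, 0, 0], [0, -0.05, 0.02], -1], [[0, 0, 0], [0, 0, 0], -1], [[0, 0, 0], [0, 0, 0], -1], [[0, 0, 0], [0, 0, 0], -1], [[0, 0, 0], [0, 0, 0], -1], [[0, 0, 0], [0, 0, 0], -1]])

```text
time: 37.1
ee_pos: [405.0, -61.3, 197.5]
tool_rot: [[-0.728, 0.357, 0.585], [0.676, 0.237, 0.697], [0.11, 0.903, -0.414]]
wrist_force: [-0.4, -0.1, 5.0]
width: 16.7
```

```bash
python3 cl.py
```

```text
37.1 foot [592.23749726 161.82586118  64.95589658] [-0.38076391 -0.08571821  5.01419464] [ 0.42624045 -0.33962125 -0.02090281] 16.715846752033908 [ -31.   34.  135.   94.   64. -161.] lean 65.52252638351457
axis z at rim 101.10714283041573 need 102.69125761456482 L 87.25115408801177
```

Emit:
jog_arm(moves=[[[0, 0, 0], [0, 0, 0], -0.5], [[0, 0, 0], [0, 0, 0], -0.45], [[0, 0, 0], [0, 0, 0], -0.4], [[0, 0, 0], [0, 0, 0], -0.35], [[0, 0, 0], [0, 0, 0], -0.3], [[0, 0, 0], [0, 0, 0], -0.3], [[0, 0, 0], [0, 0, 0], -0.3], [[0, 0, 0], [0, 0, 0], -0.3]])

```text
time: 37.9
ee_pos: [404.9, -61.3, 197.3]
tool_rot: [[-0.728, 0.358, 0.585], [0.676, 0.238, 0.697], [0.11, 0.903, -0.415]]
wrist_force: [-0.3, -0.2, -0.2]
width: 29.8
```

```bash
cat > rod.py <<'E'
from cl import *
p=capture("side"); save(p,"d6"); find(p,"rod_foot"); find(p,"rod_grip")
vv,uu=np.mgrid[0:420,0:560]; W=w(p,uu,vv); im=p["img"].astype(int); m=(p["range_z"]>0)&(im[...,0]>150)&(im[...,0]>im[...,2]+70)&(W[...,2]>80)&(np.hypot(W[...,0]-500,W[...,1]-60)<120); P=W[m]; print("orange",len(P),P.mean(0).round(1) if len(P) else 0)
E
python3 rod.py
```

```text
37.9 foot [592.04930291 161.76426211  64.49956562] [-0.30433215 -0.15368066 -0.23812848] [-0.40409165  0.30403539  0.01481584] 29.84470956116003 [ -31.   34.  135.   94.   64. -161.] lean 65.47608564494506
axis z at rim 100.65192762176085 need 102.69409927433168 L 87.09880220262131
rod_foot 0.88 [213. 330.] range [376. -36.  14.] 
rod_foot 0.73 [302. 175.] range [541. 391.  56.] 
rod_foot 0.55 [328. 239.] range [592. 153.  72.] 
rod_grip 0.82 [256. 366.] range [ 459. -103.   13.] 
rod_grip 0.7 [282. 255.] range [498.  40. 139.] 
orange 33 [497.7  39.5 137.9]
```

```bash
python3 -c "
import cv2;i=cv2.imread('pics/d6.png')[150:330,200:440];cv2.imwrite('pics/d6c.png',cv2.resize(i,None,fx=3,fy=3))"
```

```text
(no output)
```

View pics/d6c.png

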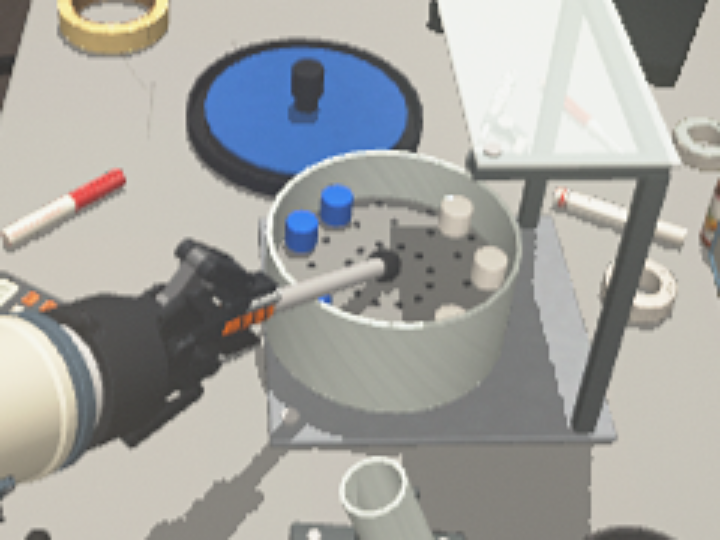

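Emit:
jog_arm(moves=[[[0, 0, 0], [0, 0, 0], 0], [[0, 0, 0], [0, 0, 0], 0.3], [[0, 0, 0], [0, 0, 0], 0.6], [[0, 0, 0], [0, 0, 0], 0.6], [[0, 0, 0], [0, 0, 0], 0.6], [[0, 0, 0], [0, 0, 0], 0.6], [[0, 0, 0], [0, 0, -0.3], 0.6], [[0, 0, 0], [0, 0, -0.6], 0.6]])

```text
time: 38.85
ee_pos: [399.5, -67.6, 201.1]
tool_rot: [[-0.729, 0.358, 0.584], [0.676, 0.238, 0.697], [0.11, 0.903, -0.415]]
wrist_force: [-0.7, 0.0, 0.8]
width: 68.2
```

```bash
python3 rod.py; python3 - <<'E'
from kin import *
T=np.array(s["tool_rot"]); j=np.array(s["joint_positions"],float)
for d in (40,80,120):
    j=ik(np.array(s["ee_pos"])-T[:,2]*d,T,j); print(d,j.round(1))
E
```

```text
38.85 foot [586.45545866 155.60798696  68.27928394] [-0.72170348  0.0319872   0.84577925] [-0.33416826  0.23239931 -0.02359443] 68.23570266258257 [ -32.   34.  135.   93.   64. -161.] lean 65.47597487328358
axis z at rim 100.63981735227267 need 102.69410606088657 L 77.96314262398279
rod_foot 0.69 [328. 240.] range [592. 150.  70.] 
rod_foot 0.69 [210. 327.] range [370. -29.  15.] 
rod_grip 0.93 [256. 366.] range [ 459. -102.   10.] 
rod_grip 0.69 [283. 256.] range [500.  40. 139.] 
orange 141 [495.4  42.9 140.7]
40 [ -38.9   28.4  137.2   84.6   66.  -157.2]
80 [ -44.9   25.7  137.2   77.8   68.  -154.6]
120 [ -50.7   23.2  136.7   71.4   70.6 -152.1]
```

Rod stays on the rim; withdraw along its axis, then up.

Emit:
jog_arm(moves=[[[0, 0, 0], [0, 0, -0.8], 0.6], [[0, 0, 0], [0, 0, -1.2], 0.6], [[0, 0, 0], [0, 0, -1.6], 0.6], [[0, 0, 0], [0, 0, -2], 0.6], [[0, 0, 0], [0, 0, -2], 0.6], [[0, 0, 0], [0, 0, -1.6], 0.6], [[0, 0, 0], [0, 0, -1.2], 0.6], [[0, 0, 0], [0, 0, -0.6], 0.6]])

```text
time: 39.8
ee_pos: [334.7, -145.1, 247.2]
tool_rot: [[-0.727, 0.358, 0.586], [0.677, 0.238, 0.696], [0.11, 0.903, -0.415]]
wrist_force: [1.1, -0.1, -0.5]
width: 68.4
```

Emit:
jog_arm(moves=[[[0, 0, 0], [0.1, 0.9, -0.4], 0.6], [[0, 0, 0], [0.2, 1.8, -0.8], 0.6], [[0, 0, 0], [0.2, 1.8, -0.8], 0.6], [[0, 0, 0], [0.2, 1.8, -0.8], 0.6], [[0, 0, 0], [0.2, 1.8, -0.8], 0.6], [[0, 0, 0], [0.1, 0.9, -0.4], 0.6], [[0, 0, 0], [0, 0, 0], 0.6], [[0, 0, 0], [0, 0, 0], 0.6]])

```text
time: 40.6
ee_pos: [336.8, -143.7, 345.4]
tool_rot: [[-0.728, 0.358, 0.584], [0.676, 0.238, 0.697], [0.11, 0.903, -0.415]]
wrist_force: [-0.2, 0.5, -0.1]
width: 68.5
```

```bash
python3 rod.py; python3 - <<'E'
from h import *
p=capture("side"); save(p,"d7"); vv,uu=np.mgrid[0:420,0:560]; W=w(p,uu,vv); im=p["img"].astype(int)
m=(p["range_z"]>0)&(im[...,2]>im[...,0]+50)&(np.hypot(W[...,0]-540,W[...,1]-400)<110); print("lid",W[m].mean(0))
for n in("calculator","marker"): find(p,n)
r=np.hypot(W[...,0]-595,W[...,1]-165.5); m=(p["range_z"]>0)&(r<84)&(W[...,2]<85)&(W[...,2]>60)
for nm,mm in(("blue",(im[...,2]>im[...,0]+50)),("white",im.min(-1)>170)):
    n,l,st,ce=cv2.connectedComponentsWithStats((m&mm).astype(np.uint8)); print(nm,[(int(st[i,4]),W[l==i].mean(0).round().tolist()) for i in range(1,n) if st[i,4]>12])
E
```

```text
40.6 foot [523.78721799  79.41867323 212.51848672] [-0.15655589  0.47264961 -0.10937128] [-0.34666737  0.2874463  -0.01125818] 68.49956987476604 [ -48.   11.  133.   69.   75. -136.] lean 65.45652034366131
axis z at rim 199.86019351734217 need 102.69529859720085 L -30.473738971342666
rod_foot 0.75 [327. 243.] range [590. 152.  59.] 
rod_foot 0.62 [210. 330.] range [370. -33.  12.] 
rod_grip 0.76 [281. 254.] range [496.  38. 145.] 
rod_grip 0.76 [254. 366.] range [ 456. -101.   11.] 
orange 177 [493.4  42.2 141.4]
lid [538.51998585 396.27207363  17.35249037]
calculator 0.56 [211. 265.] range [347. 125.  13.] 
marker 0.37 [221. 221.] range [421. -75. 327.] 
marker 0.3 [326. 239.] range [588. 150.  73.] 
blue [(113, [560.0, 219.0, 72.0]), (116, [534.0, 190.0, 72.0])]
white [(89, [647.0, 211.0, 73.0]), (96, [665.0, 158.0, 73.0]), (29, [582.0, 146.0, 80.0]), (28, [631.0, 109.0, 75.0])]
```

View pics/d7.png

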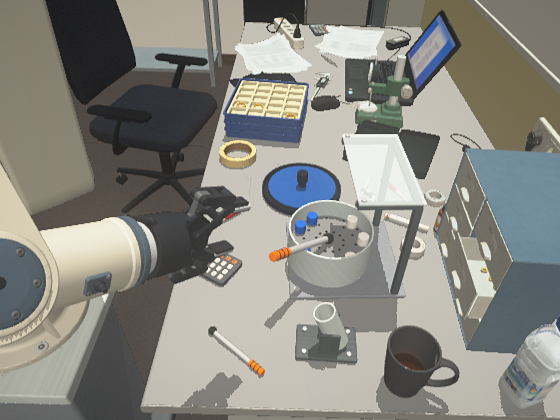

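```bash
python3 -c "
from plant import *
print(job_done())"
```

```text
the job is handed in; nothing more can be done
None
```

The job is handed in after about 41 s of the 72 s allowed; the system gave no verdict.

**What I did:** The lid came off level and went into the holder dish. I felt for the false bottom with the rod and met it with the foot's centre about 29 mm below the rim. I then stirred anticlockwise with one widening turn and two full wide turns at about 52 mm radius. The rod stands in the bowl with its foot near the middle, leaning on the front-right rim and let go.

**Last checks:**
- **Lid:** it measured level after I let it go. Its top is at the height expected in the dish, and it lies within about 3 mm of the centre.
- **Chips:** after stirring, all six were seen in the bowl in an outer ring about 70 mm from the middle. By rough position estimates, each is well over 25 mm from where it lay.
- **Rod:** it stayed put after I let go. The handle's centre is about 40 mm above the rim, judged from the orange surface in the side picture.
- **Robot:** it is clear of everything, and the highest force I saw was about 19 N, when feeling for the bottom.
- **Bystanders:** the calculator is where it was. The marker was partly hidden by the gripper in the last picture, so its final position is unconfirmed, though it looked undisturbed in the picture before that.

**Not confirmed at the end:** one blue chip was hidden behind the bowl's near wall in the last side picture. It was last seen from the wrist camera at the end of the stirring. The wrist torque readings did not match the rod's weight, so I did not use them.

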